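Hang the washed sample pails on the drying carousel and wind in the drip tray

ROBOT

A 6-joint arm with a two-finger parallel gripper is mounted at the origin on a cart in front of the work surface, level with it; the furniture and walls round the work are solid. World frame = base frame: x ahead of the robot, y to its left, z up, the work surface at z = 0. Lengths are in mm, angles in rad, forces in N, time in s.
With the tool pointing down it reaches from about 400 to 925 mm from the base axis. Payload 12.5 kg.
Tool frame: the origin (TCP) lies at the very end of the fingers, on their centre line; the grasp point (between the pads) lies 19 mm behind it; z points along the fingers, y is the line along which they close (so a half turn about z gives the same grasp; the last joint's range is limited). The gripper opens to 95 mm and grips with 3 to 60 N. Pads are 20 mm wide; open, the fingers measure 119 mm over their backs; the gripper's body (75 mm by 180 mm) begins 59 mm behind the grasp point.
Start: joints at [1.129, 0.491, 1.559, -0, 1.092, -0.106], TCP at [205.938, 590.118, 193.461] pointing down, gripper open.
Joint ranges: [-3.1, 3.1], [-0.84, 2.19], [0.05, 2.79], [-1.13, 4.28], [0.06, 2.93], [-2.69, 2.69]. Speed limits (rad/s): [2.22, 2.22, 2.79, 3.14, 3.14, 3.14].

INTERFACE

Orientations are given as [roll, pitch, yaw] about the fixed x, y, z axes, in that order (R = Rz(yaw) Ry(pitch) Rx(roll)).
In Python, from cell import state, imaging, env, spot_in, mark_of gives the robot as it stands. The module is installed in compiled form; this text tells all that it offers.
- The arm moves only by the tool step_arm, never from a script. Its argument "increments" is a list of rows, each an object with "slide": the shift along the tool's x, y, z in m, a list of three; "roll": the turn about the tool's z in rad. A call has 1 to 5 rows; each row is the pose to reach, as a shift and turn from the pose commanded when the call began, along the tool's axes at that moment; what a row does not reach only later rows make up. A row lasts 1/8 s, in which the tool goes at most 62.5 mm and 10.7 degrees, less where a joint would pass 70% of its speed; a pose out of reach is approached as far as the arm can. A call with a gripper value outside its range is refused whole. "fingers" is the opening, from 0 (shut) to 1 (fully open), set as the call begins (left out, the last holds). The fingers move at their own pace and stop on an object; the grip force is fixed at half the most. Time passes only in rows, so rows that repeat a pose let the fingers close. It gives the time, the measured TCP pose, the force, the opening and the grip force at its end, in the units of the state.
- state(): the state, without advancing time (a new reading comes with each control period).
- imaging.read_camera(name): name is "side" or "top"; returns a dict with "color" (384x512x3 uint8, red, green, blue), "z_map" (384x512 float32, mm along the optical axis (not along the pixel's ray), 0 where there is no reading), "intrinsics" (3x3 intrinsics, pixels), "camera_from_world" (4x4, takes a point from world to camera coordinates). Camera axes: x right, y up, looking along -z (the intrinsics and any distortion apply to the point x, -y, -z); pixel columns grow to the right and rows downward; lengths in mm; the calibration is good to about 2 mm. A picture is of the moment at which its call begins.
- env.job_done(): hands the job in; it is judged then, once.
Trained networks look in the newest picture that a camera, given by its name, has taken for a name from the list of things; names that differ only in an ending like _2 or _b are one class to them, and where a whole thing is asked for, a point or a joint stands for the part that bears it (a point fixed in the world has none). Each returns a list of dicts, best first, with "confidence" (0 to 1); they miss things now and then, are a little off and sometimes report something else, mostly with a low value. They report only what shows in the picture. A call takes as long as a camera call.
- spot_in(camera, target): "bbox" ([left, top, right, bottom] in pixels, round what is visible of it).
- mark_of(camera, target): "uv" ([column, row] in pixels: a listed point, or the origin of a listed thing).
The state is a dict: "t": time; "joints": joint angles; "qvel": joint speeds; "tau": joint torques, N m; "eef_pos": TCP position; "tcp_rot": TCP orientation; "ft_force": force on the tool from outside, world axes, zero at the start; "moment": the same for the moment, N m; "opening": opening from 0.0 (shut) to 1.0 (fully open); "grip_force": force on a finger pad.
Only numpy, scipy, OpenCV 4.12 (cv2) and the standard library are available. Lean on these libraries where they do the work, as an engineer would, in place of code of your own. Each camera call takes 0.05 s, during which the arm holds its last target. There are 200 camera calls.

TASK

First wind the handwheel anticlockwise until the drip tray is fully out at the front. Then hang every sample pail that stands on the draining board on the drying carousel, one to a hook and hanging freely by its bail: each time turn an empty hook to the gap in the wire guard first, and leave the pails that already hang there on their hooks. When all hang, wind the tray back in (clockwise) until it is against its stops; leave the other things on the board where they are.

Things in the scene. Friction and masses are not known exactly. Their poses are not given: they have to be found in the camera images.
- pail0: sample pail to be hung: steel cup 42 mm across, 45 mm high, rigid 6 mm wire bail over it, on top a white 14 x 14 mm grip post (z = 46 to 88 mm, faces square to x, y). Origin: middle of the cup's rim, 45 mm above its foot; z up. Bail in the y-z plane, its underside at z = 42 mm in the middle (this rests in the hook), opening 36 mm wide in y: x lies along the hook. Heavy foot, 120 g
- pail1: as pail0: another pail to be hung; stands right of the carousel (any one of pail0 to 2 may be absent: None)
- pail2: as pail0: another pail to be hung; stands right of the carousel (any one of pail0 to 2 may be absent: None)
- hung0: as pail0, but already hangs on the carousel at the start
- hung1: as pail0, but already hangs on the carousel at the start (only one of hung1 and hung2 is present, the other is None)
- hung2: as pail0, but already hangs on the carousel at the start (only one of hung1 and hung2 is present, the other is None)
- stand: fixed frame of the drying carousel; origin on the board under its axis, front (loading gap) towards its -x. Base plate 375 x 200 mm; column behind, arm overhead. A wire guard 202 to 206 mm above the board, 58 to 119 mm from the axis, covers all hooks but those within 50 degrees of the front: pails can be hung only in that gap
- carousel (a joint): how far the carousel has been turned from where it was found, rad, + is anticlockwise seen from above (-6.3 to 6.3); light friction (0.06 N m), stays where it is left. See the hook points for where the hooks are
- knob (a point): on the carousel's axis, 240 mm above the board, in the middle of the black bar knob that turns it: bar 58 x 14 mm, 27 mm high (z = 227 to 254 mm), above a fixed bearing that ends at z = 216 mm; the point's x axis lies along the bar and turns with the carousel
- hook0 (a point): lowest place of hook 0, on top of its 8 mm rod, where a bail rests: 92.5 mm from the axis, 134 mm above the board. The hook points straight out from the axis; its upturned tip ends 114 mm from the axis, 14 mm above this point. Hooks 0 to 4 follow every 72 degrees anticlockwise from above
- hook1 (a point): the same of hook 1
- hook2 (a point): the same of hook 2
- hook3 (a point): the same of hook 3
- hook4 (a point): the same of hook 4
- wheel (a joint): angle of the handwheel, 0 to 12.57 rad (two turns), + is clockwise seen from above; geared to the drip tray, 40 mm a turn; turns about the vertical at wheel_axis; stays where it is left; light friction
- wheel_axis (a point): on the handwheel's axis, at the height of the crank grip's middle, 199 mm above the board; rim 110 mm across, its top 174 mm above the board
- crank (a point): middle of the handwheel's crank grip: an upright black grip 16 mm across that spins freely on the wheel, 45 mm from the axis, from 176 to 218 mm above the board
- tray (a joint): travel of the steel drip tray (170 x 170 mm, rim 30 mm above the board) on its slide, m: 0 = fully out at the front (end of travel), 0.080 = in under the carousel, against its two rear stops. Moved by the handwheel only
- amber_0: small brown bottle, 42 x 85 mm; bystander, leave it where it is
- petri_0: petri dish, 60 x 15 mm; bystander, leave it where it is
- tumbler_0: clear tumbler upside down, 72 x 118 mm; bystander, leave it where it is
- dropper_bottle: dropper bottle, 38 x 102 mm; bystander, leave it where it is
- stopper: red rubber stopper, 26 x 25 mm; bystander, leave it where it is
- salt_jar: jar with blue cap, 55 x 85 mm; bystander, leave it where it is

How it is judged (in metres and radians):
On the way, in this order (a step that is already met when the one before it is completed fails the run):
1. the drip tray is wound right out to the front (value of joint tray below 0.0035 m), for 0.2 s.
2. all the pails hang on hooks (((horizontal distance between pail0 and hook0 below 0.018 m and z of pail0 in the frame of hook0 between -0.05 and -0.036 m) or (horizontal distance between pail0 and hook1 below 0.018 m and z of pail0 in the frame of hook1 between -0.05 and -0.036 m) or (horizontal distance between pail0 and hook2 below 0.018 m and z of pail0 in the frame of hook2 between -0.05 and -0.036 m) or (horizontal distance between pail0 and hook3 below 0.018 m and z of pail0 in the frame of hook3 between -0.05 and -0.036 m) or (horizontal distance between pail0 and hook4 below 0.018 m and z of pail0 in the frame of hook4 between -0.05 and -0.036 m)) and angle between each of pail0, pail1, pail2, hung0, hung1, hung2's own z axis and vertical below 0.3 rad and ((horizontal distance between pail1 and hook0 below 0.018 m and z of pail1 in the frame of hook0 between -0.05 and -0.036 m) or (horizontal distance between pail1 and hook1 below 0.018 m and z of pail1 in the frame of hook1 between -0.05 and -0.036 m) or (horizontal distance between pail1 and hook2 below 0.018 m and z of pail1 in the frame of hook2 between -0.05 and -0.036 m) or (horizontal distance between pail1 and hook3 below 0.018 m and z of pail1 in the frame of hook3 between -0.05 and -0.036 m) or (horizontal distance between pail1 and hook4 below 0.018 m and z of pail1 in the frame of hook4 between -0.05 and -0.036 m)) and ((horizontal distance between pail2 and hook0 below 0.018 m and z of pail2 in the frame of hook0 between -0.05 and -0.036 m) or (horizontal distance between pail2 and hook1 below 0.018 m and z of pail2 in the frame of hook1 between -0.05 and -0.036 m) or (horizontal distance between pail2 and hook2 below 0.018 m and z of pail2 in the frame of hook2 between -0.05 and -0.036 m) or (horizontal distance between pail2 and hook3 below 0.018 m and z of pail2 in the frame of hook3 between -0.05 and -0.036 m) or (horizontal distance between pail2 and hook4 below 0.018 m and z of pail2 in the frame of hook4 between -0.05 and -0.036 m)) and ((horizontal distance between hung0 and hook0 below 0.018 m and z of hung0 in the frame of hook0 between -0.05 and -0.036 m) or (horizontal distance between hung0 and hook1 below 0.018 m and z of hung0 in the frame of hook1 between -0.05 and -0.036 m) or (horizontal distance between hung0 and hook2 below 0.018 m and z of hung0 in the frame of hook2 between -0.05 and -0.036 m) or (horizontal distance between hung0 and hook3 below 0.018 m and z of hung0 in the frame of hook3 between -0.05 and -0.036 m) or (horizontal distance between hung0 and hook4 below 0.018 m and z of hung0 in the frame of hook4 between -0.05 and -0.036 m)) and ((horizontal distance between hung1 and hook0 below 0.018 m and z of hung1 in the frame of hook0 between -0.05 and -0.036 m) or (horizontal distance between hung1 and hook1 below 0.018 m and z of hung1 in the frame of hook1 between -0.05 and -0.036 m) or (horizontal distance between hung1 and hook2 below 0.018 m and z of hung1 in the frame of hook2 between -0.05 and -0.036 m) or (horizontal distance between hung1 and hook3 below 0.018 m and z of hung1 in the frame of hook3 between -0.05 and -0.036 m) or (horizontal distance between hung1 and hook4 below 0.018 m and z of hung1 in the frame of hook4 between -0.05 and -0.036 m)) and ((horizontal distance between hung2 and hook0 below 0.018 m and z of hung2 in the frame of hook0 between -0.05 and -0.036 m) or (horizontal distance between hung2 and hook1 below 0.018 m and z of hung2 in the frame of hook1 between -0.05 and -0.036 m) or (horizontal distance between hung2 and hook2 below 0.018 m and z of hung2 in the frame of hook2 between -0.05 and -0.036 m) or (horizontal distance between hung2 and hook3 below 0.018 m and z of hung2 in the frame of hook3 between -0.05 and -0.036 m) or (horizontal distance between hung2 and hook4 below 0.018 m and z of hung2 in the frame of hook4 between -0.05 and -0.036 m))), for 0.2 s.
3. the drip tray is wound in against its stops (value of joint tray above 0.0765 m), for 0.2 s.
At the end, for the whole second after the job is handed in: every pail, those that hung at the start too, hangs at rest within 18 mm (horizontally) of the low place of a hook, its rim 36 to 50 mm below it, leaning less than 0.3 rad; the drip tray, wound in after the last pail was hung, is within 3.5 mm of its stops (all of step 2 and value of joint tray above 0.0765 m and linear speed of each of pail0, pail1, pail2, hung0, hung1, hung2 below 0.05 m/s); the robot touches nothing.
It fails at once if a bystander is moved more than 4 cm (distance of any of amber_0, petri_0, tumbler_0, dropper_bottle, stopper, salt_jar from where it was at the start of the episode above 0.04 m).
Of pail0, pail1, pail2 only 2 to 3 are there at a start; the rules pass over those that are not, and their reading is None.
Of hung1, hung2 only 1 to 1 are there at a start; the rules pass over those that are not, and their reading is None.
At some moment in a run one of pail0, pail1, pail2 may be knocked a few centimetres aside while the robot is not near it.
Once in a run the grip may slacken for a moment while it holds something.
It also fails if it takes over 210 s, if anything falls off the work surface, if the arm or the gripper's body presses on something with over 40 N, if the wrist force passes 120 N, or if a joint passes its speed limit or range.

## Working session

There is one attempt and no reset: what is moved stays moved. The work goes in short steps, Python scripts to look and compute and a tool call to move; the robot and the scene stay as the last step left them, time stands still between calls to the robot, and variables do not carry over. Pictures are saved under pics/ and viewed, at most 14 in all, crops included, and the job is handed in when it is done.

Besides the shell and the picture viewer there is one more tool, called after "Request:" as name(argument=value, ...) on one line, values as JSON. step_arm: Moves the arm, as the interface text tells. Its arguments: {"type":"object","properties":{"increments":{"type":"array"},"fingers":{"type":"number"}},"required":["increments"]}

```bash
mkdir -p pics
cat > h.py <<'E'
import numpy as np, cv2
from cell import state, imaging, env, spot_in, mark_of
def cam(n):
    return imaging.read_camera(n)
def save(c,name,s=1):
    cv2.imwrite('pics/'+name,cv2.resize(c['color'][:,:,::-1],None,fx=s,fy=s))
def ray(c,uv):
    K=c['intrinsics'];M=c['camera_from_world'];R=M[:3,:3];t=M[:3,3]
    d=np.linalg.inv(K)@[uv[0],uv[1],1]; d=np.array([d[0],-d[1],-d[2]])
    return -R.T@t, R.T@d   # origin, dir (unit z-depth)
def at_z(c,uv,z):
    o,d=ray(c,uv); return o+d*(z-o[2])/d[2]
def at_depth(c,uv):
    o,d=ray(c,uv); return o+d*c['z_map'][int(uv[1]),int(uv[0])]
def cloud(c):
    K=c['intrinsics'];M=c['camera_from_world'];v,u=np.mgrid[:384,:512];z=c['z_map']
    X=np.stack([(u-K[0,2])/K[0,0]*z,-(v-K[1,2])/K[1,1]*z,-z],-1)
    P=(X-M[:3,3])@M[:3,:3]; P[z==0]=np.nan; return P
E
python3 - <<'E'
from h import *
np.set_printoptions(precision=1,suppress=True)
s=state();print(s)
for n in('top','side'):
    c=cam(n);save(c,n+'0.png',1.5);print(n,ray(c,(256,192)))
    for t in('pail0','stand','knob','hook0','wheel_axis','crank','tray','hung0','amber_0','petri_0','tumbler_0','dropper_bottle','stopper','salt_jar'):
        m=mark_of(n,t);print(t,[(np.round(x['uv'],1).tolist(),round(x['confidence'],2),at_depth(c,np.clip(x['uv'],0,[511,383])).round(0).tolist()) for x in m[:6]])
E
```

```text
{'t': 0.0, 'joints': array([ 1.1,  0.5,  1.6, -0. ,  1.1, -0.1]), 'qvel': array([-0.,  0.,  0., -0., -0., -0.]), 'tau': array([ -0. , -61.3, -25.8,   0.1,   0. ,  -0. ]), 'eef_pos': array([205.8, 589.8, 192.8]), 'tcp_rot': array([-3.1, -0. ,  2.8]), 'ft_force': array([ 0.1,  0.4, -0.4]), 'moment': array([ 0.1,  0.1, -0. ]), 'grip_force': 0.0, 'opening': 1.0010854725124048}
top (array([ 372.6,    3. , 1191. ]), array([ 0.2,  0. , -1. ]))
pail0 [([346.9, 215.1], 0.78, [543.0, -289.0, 11.0]), ([366.7, 180.9], 0.59, [647.0, -347.0, 52.0]), ([363.4, 229.1], 0.48, [489.0, -316.0, 93.0])]
stand [([265.1, 199.1], 0.57, [596.0, -22.0, 16.0])]
knob [([268.0, 179.4], 0.72, [604.0, -25.0, 253.0])]
hook0 [([238.8, 203.6], 0.92, [548.0, 54.0, 203.0]), ([297.4, 188.6], 0.82, [605.0, -116.0, 135.0]), ([240.2, 170.4], 0.7, [653.0, 53.0, 166.0]), ([274.2, 157.3], 0.62, [742.0, -55.0, 5.0]), ([277.1, 217.2], 0.58, [513.0, -52.0, 180.0])]
wheel_axis [([217.0, 239.5], 0.78, [452.0, 115.0, 178.0])]
crank [([203.8, 253.2], 0.9, [414.0, 151.0, 175.0]), ([264.7, 193.3], 0.73, [589.0, -19.0, 144.0])]Traceback (most recent call last):
  File "<stdin>", line 7, in <module>
ValueError: it knows: amber, crank, dropper_bottle, hook, hung, knob, pail, petri, salt_jar, stand, stopper, tumbler, wheel_axis
```

Run:
```python
from h import *
np.set_printoptions(precision=1,suppress=True)
for n in('top','side'):
    c=cam(n);save(c,n+'0.png',1.5);print(n,ray(c,(256,192)))
    for t in('pail','stand','knob','hook','wheel_axis','crank','hung','amber','petri','tumbler','dropper_bottle','stopper','salt_jar'):
        m=mark_of(n,t);print(t,[(np.round(x['uv'],1).tolist(),round(x['confidence'],2),at_depth(c,np.clip(x['uv'],0,[511,383])).round(0).tolist()) for x in m[:6]])
```

```text
top (array([ 372.6,    3. , 1191. ]), array([ 0.2,  0. , -1. ]))
pail [([364.3, 231.6], 0.6, [489.0, -342.0, 12.0]), ([347.8, 213.5], 0.5, [537.0, -273.0, 89.0]), ([243.2, 175.8], 0.17, [664.0, 48.0, 59.0])]
stand [([265.6, 196.2], 0.86, [607.0, -24.0, 10.0])]
knob [([265.8, 182.8], 0.65, [597.0, -20.0, 243.0])]
hook [([300.3, 186.2], 0.93, [642.0, -141.0, 2.0]), ([240.8, 168.1], 0.9, [655.0, 50.0, 183.0]), ([276.9, 217.6], 0.78, [512.0, -51.0, 183.0]), ([274.1, 154.8], 0.64, [751.0, -54.0, 4.0]), ([237.5, 203.6], 0.6, [548.0, 58.0, 202.0]), ([195.3, 268.0], 0.43, [374.0, 189.0, 85.0])]
wheel_axis [([217.2, 237.4], 0.97, [458.0, 115.0, 176.0])]
crank [([204.2, 256.2], 0.58, [405.0, 144.0, 216.0])]
hung [([243.0, 174.3], 0.71, [651.0, 46.0, 129.0]), ([366.8, 266.8], 0.54, [377.0, -345.0, 6.0]), ([272.5, 216.6], 0.52, [533.0, -45.0, 53.0]), ([292.4, 268.6], 0.4, [372.0, -108.0, 12.0])]
amber [([368.5, 181.1], 0.5, [645.0, -352.0, 58.0]), ([292.5, 273.2], 0.34, [358.0, -107.0, 20.0]), ([266.9, 184.8], 0.28, [590.0, -22.0, 251.0])]
petri [([292.4, 269.4], 0.7, [370.0, -107.0, 20.0])]
tum
[... 714 characters left out ...]
, -38.0, 87.0]), ([239.7, 184.6], 0.71, [617.0, -6.0, 200.0]), ([215.5, 199.5], 0.71, [699.0, -242.0, -2.0])]
wheel_axis [([304.3, 197.7], 0.77, [364.0, -214.0, -5.0])]
crank [([311.8, 205.3], 0.69, [405.0, 98.0, 172.0])]
hung [([269.4, 200.5], 0.83, [515.0, -71.0, 89.0]), ([229.5, 222.6], 0.58, [657.0, 36.0, 86.0])]
amber [([226.4, 182.3], 0.54, [659.0, -9.0, 210.0])]
petri [([307.9, 212.5], 0.58, [424.0, 131.0, 170.0])]
tumbler [([201.0, 199.7], 0.57, [752.0, -208.0, 23.0])]
dropper_bottle [([329.2, 290.8], 0.64, [394.0, 319.0, 28.0])]
stopper [([297.5, 178.1], 0.4, [365.0, -353.0, -0.0])]
salt_jar [([325.9, 267.7], 0.68, [384.0, 231.0, 35.0]), ([200.1, 201.6], 0.4, [756.0, -207.0, 16.0])]
```

View pics/top0.png

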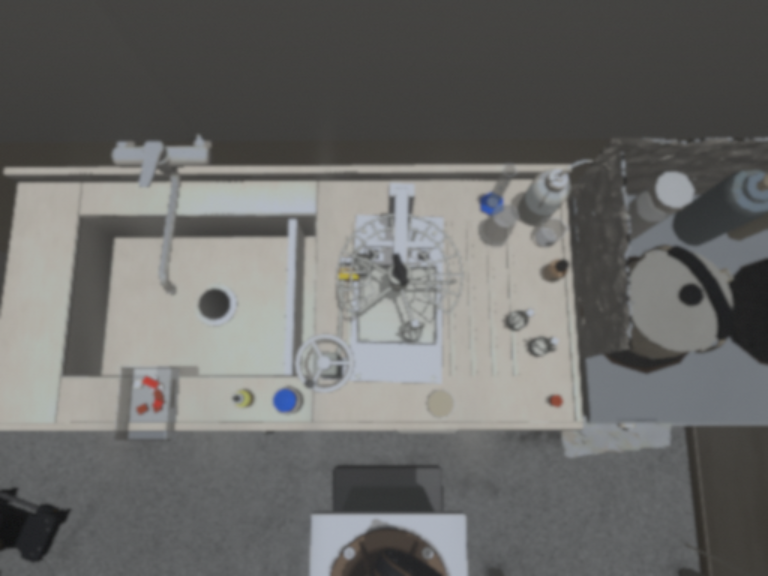

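View pics/side0.png

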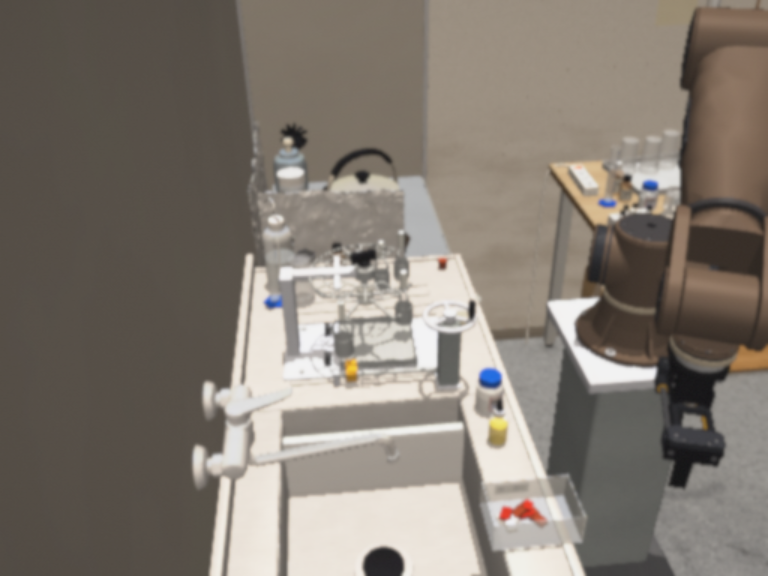

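The top view shows the carousel centred near (398,270), the wheel at (325,362), two pails at about (517,320) and (541,345), and the amber bottle at (557,270). All positions are in displayed pixels. The side view shows the crank at (472,311) and the hung pails at (345,335) and (403,300).

Run:
```python
from h import *
np.set_printoptions(precision=1,suppress=True)
c=cam('top'); im=c['color'][:,:,::-1]
cv2.imwrite('pics/t1.png',cv2.resize(im[140:285,190:385],None,fx=4.1,fy=4.1,interpolation=cv2.INTER_CUBIC))
P=cloud(c)
def ext(m,n):
    Q=P[m]; print(n,len(Q),np.nanmedian(Q,0),np.nanmin(Q,0),np.nanmax(Q,0))
def box(x0,x1,y0,y1,z0,z1): return (P[...,0]>x0)&(P[...,0]<x1)&(P[...,1]>y0)&(P[...,1]<y1)&(P[...,2]>z0)&(P[...,2]<z1)
ext(box(560,640,-70,20,225,270),'knob')
ext(box(380,520,50,190,165,183),'rim')
ext(box(380,520,50,190,195,240),'crank')
ext(box(440,600,-400,-230,60,200),'pails')
ext(box(440,600,-400,-230,100,200),'pailtops')
ext(box(350,650,-110,70,15,45),'tray?')
for z in (10,30,45,60,88,120):
  pass
Q=box(440,680,-420,-220,40,200)
for v,u in np.argwhere(Q): print(u,v,P[v,u].round(0),im[v,u][::-1])
s=cam('side');im=s['color'][:,:,::-1]
cv2.imwrite('pics/s1.png',cv2.resize(im[150:265,180:340],None,fx=5,fy=5,interpolation=cv2.INTER_CUBIC))
```

```text
knob 155 [605.3 -20.4 251.9] [578.4 -36.  226.4] [632.9  -9.7 259.6]
rim 543 [447.4 119.2 173.6] [393.   65.2 166.5] [498.4 171.9 182.4]
crank 34 [406.7 138.8 217. ] [400.1 132.2 197.4] [413.5 148.3 222.4]
pails 129 [ 499.  -309.7  113.6] [ 478.1 -343.7   61. ] [ 555.  -261.   138.6]
pailtops 79 [ 497.7 -315.3  130. ] [ 482.3 -330.1  101.2] [ 552.5 -269.6  138.6]
tray? 303 [517.3 -68.8  22. ] [ 352.4 -109.4   15.1] [649.9  69.9  40.9]
369 173 [ 673. -357.   52.] [153 143 132]
370 173 [ 671. -357.   61.] [145 134 121]
371 173 [ 671. -360.   61.] [135 124 113]
372 173 [ 671. -363.   63.] [124 114 105]
373 173 [ 665. -359.   84.] [109 104  97]
374 173 [ 666. -363.   81.] [95 92 88]
375 173 [ 665. -365.   85.] [87 86 82]
376 173 [ 665. -369.   83.] [95 93 89]
377 173 [ 665. -371.   84.] [119 117 112]
368 174 [ 669. -352.   57.] [146 135 122]
369 174 [ 668. -354.   61.] [138 125 110]
370 174 [ 669. -358.   58.] [125 112  98]
371 174 [ 667. -359.   63.] [107  96  84]
372 174 [ 661. -355.   86.] [87 79 72]
373 174 [ 662. -359.   83.] [70 65 62]
374 174 [ 662. -362.   85.] [60 58 55]
375 174
[... 12384 characters left out ...]
 [ 481. -337.   47.] [89 89 86]
367 233 [ 480. -338.   54.] [98 97 93]
368 233 [ 479. -338.   64.] [108 107 103]
369 233 [ 479. -338.   73.] [123 122 117]
370 233 [ 478. -339.   78.] [146 143 139]
371 233 [ 478. -343.   77.] [165 161 155]
356 234 [ 479. -307.   40.] [124 125 122]
357 234 [ 479. -310.   41.] [148 150 147]
367 234 [ 478. -340.   46.] [130 128 123]
368 234 [ 477. -341.   52.] [137 135 130]
358 235 [ 475. -311.   48.] [141 143 139]
365 235 [ 475. -335.   41.] [145 143 138]
366 235 [ 475. -337.   45.] [157 154 149]
359 236 [ 472. -315.   43.] [130 130 127]
360 236 [ 472. -318.   46.] [142 142 138]
363 236 [ 472. -329.   40.] [152 151 146]
364 236 [ 472. -330.   47.] [160 159 153]
```

View pics/t1.png

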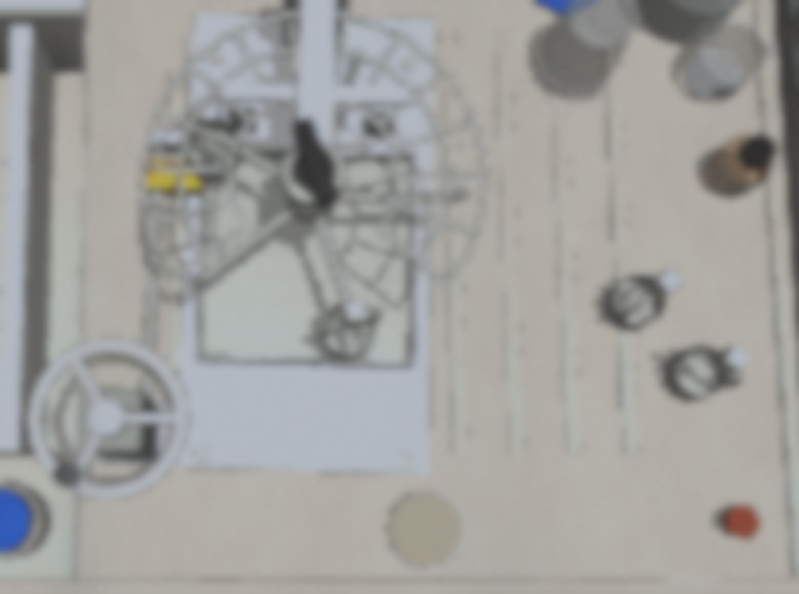

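View pics/s1.png

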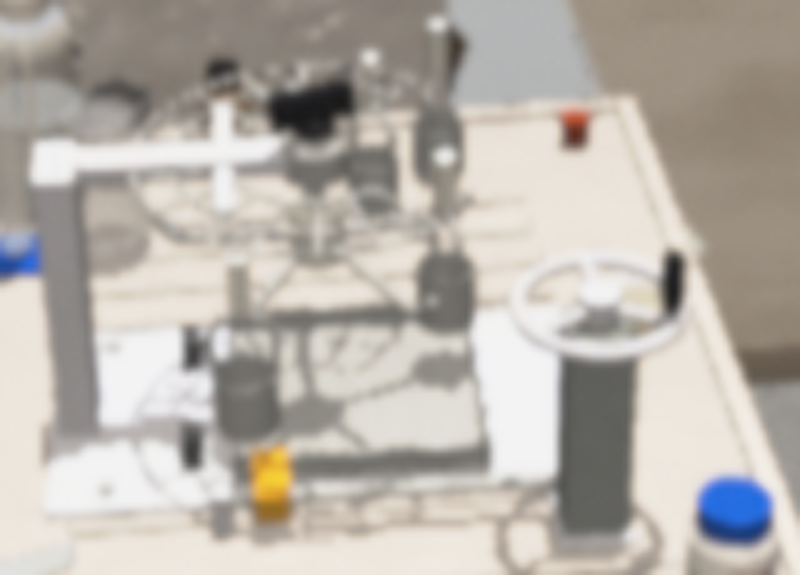

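The crop shows hooks at about 53° and 197° carrying pails. The hooks at 125°, 269° and 341° are empty. Only two pails stand on the board. Next I get exact numbers for the wheel, tray and arm.

```bash
cat >> h.py <<'E'
def go(x,y,z,yaw=None):
    """print tool-frame slide (m) and roll to reach the world pose"""
    s=state();p=s['eef_pos'];r=s['tcp_rot'];cy,sy=np.cos(r[2]),np.sin(r[2])
    d=np.array([x,y,z])-p
    ro=0 if yaw is None else -((yaw-r[2]+np.pi)%(2*np.pi)-np.pi)
    print('slide',np.round([(d[0]*cy+d[1]*sy)/1e3,(d[0]*sy-d[1]*cy)/1e3,-d[2]/1e3],4).tolist(),'roll',round(ro,3),'| at',p.round(1),r.round(3),'j6',s['joints'][5].round(2))
def box(P,x0,x1,y0,y1,z0,z1): return (P[...,0]>x0)&(P[...,0]<x1)&(P[...,1]>y0)&(P[...,1]<y1)&(P[...,2]>z0)&(P[...,2]<z1)
E
python3 - <<'E'
from h import *
np.set_printoptions(precision=1,suppress=True)
print(state()['tcp_rot'].tolist())
c=cam('top');P=cloud(c)
def circ(Q):
    A=np.c_[2*Q[:,:2],np.ones(len(Q))];b=(Q[:,:2]**2).sum(1);s=np.linalg.lstsq(A,b,rcond=None)[0];return s[:2],np.sqrt(s[2]+s[:2]@s[:2])
Q=P[box(P,380,520,50,190,166,183)];r=np.hypot(*(Q[:,:2]-[446,118.6]).T);print('wheel',circ(Q[r>44]))
Q=P[box(P,380,520,50,190,212,230)];print('crank',Q.mean(0),len(Q))
Q=P[box(P,560,640,-70,20,245,262)];m=Q.mean(0);w,v=np.linalg.eigh(np.cov((Q-m)[:,:2].T));print('knob',m,np.degrees(np.arctan2(v[1,1],v[0,1])),(Q.min(0)+Q.max(0))/2)
for y in (0,-10,-70,-80):
    o=[]
    for x in range(400,700,6):
        # sample rows at that y
        pass
for u in (255,262,284): print(u,[(v,P[v,u,0].round(0),P[v,u,2].round(0),int(c['color'][v,u].sum()/3)) for v in list(range(172,182))+list(range(222,234))])
Q=P[box(P,630,800,-60,20,150,330)];print('arm',np.nanmedian(Q,0),np.nanmin(Q,0),np.nanmax(Q,0))
go(*[407,140,260])
E
```

```text
[3.141519411751506, 2.385621920986125e-05, 2.805818400917316]
wheel (array([446. , 117.8]), np.float64(49.84194835840287))
crank [406.9 140.1 217. ] 26
knob [605.4 -22.1 252.8] -161.58208591702663 [605.7 -22.8 252.2]
255 [(172, np.float64(690.0), np.float64(9.0), 167), (173, np.float64(689.0), np.float64(1.0), 159), (174, np.float64(683.0), np.float64(8.0), 146), (175, np.float64(679.0), np.float64(12.0), 132), (176, np.float64(671.0), np.float64(27.0), 114), (177, np.float64(669.0), np.float64(23.0), 96), (178, np.float64(667.0), np.float64(18.0), 104), (179, np.float64(632.0), np.float64(144.0), 129), (180, np.float64(629.0), np.float64(145.0), 143), (181, np.float64(628.0), np.float64(138.0), 145), (222, np.float64(521.0), np.float64(14.0), 182), (223, np.float64(518.0), np.float64(7.0), 181), (224, np.float64(515.0), np.float64(11.0), 182), (225, np.float64(511.0), np.float64(11.0), 180), (226, np.float64(508.0), np.float64(13.0), 175), (227, np.float64(503.0), np.float64(31.0), 159), (228, np.float64(501.0), np.float64(19.0), 151), (229, np.float64(499.0), np.float64(4.0), 171),
[... 1801 characters left out ...]
10.0), 181), (223, np.float64(518.0), np.float64(11.0), 181), (224, np.float64(514.0), np.float64(11.0), 181), (225, np.float64(511.0), np.float64(10.0), 182), (226, np.float64(508.0), np.float64(10.0), 181), (227, np.float64(505.0), np.float64(11.0), 177), (228, np.float64(499.0), np.float64(28.0), 164), (229, np.float64(498.0), np.float64(13.0), 154), (230, np.float64(495.0), np.float64(6.0), 171), (231, np.float64(492.0), np.float64(3.0), 184), (232, np.float64(489.0), np.float64(5.0), 185), (233, np.float64(486.0), np.float64(5.0), 186)]
arm [711.2 -24.7 210.2] [630.  -58.9 151.1] [785.4  17.7 254.4]
slide [-0.3382, -0.3587, -0.0665] roll 0 | at [205.9 590.1 193.5] [3.1 0.  2.8] j6 -0.11
```

Request:
step_arm(increments=[{"slide":[0,0,-0.06],"roll":0},{"slide":[-0.04,-0.043,-0.066],"roll":0},{"slide":[-0.338,-0.359,-0.066],"roll":0},{"slide":[-0.338,-0.359,-0.066],"roll":0},{"slide":[-0.338,-0.359,-0.066],"roll":0}], fingers=0.45)

```text
t: 2.52
eef_pos: [306.5, 363.4, 259.6]
tcp_rot: [3.141, 0.0, 2.806]
ft_force: [0.3, -0.3, 0.1]
opening: 0.53
grip_force: 0.0
```

```bash
python3 -c "
from h import *
go(407,140,240)"
```

```text
slide [-0.1684, -0.1779, 0.0196] roll 0 | at [306.5 363.4 259.6] [3.141 0.    2.806] j6 -0.5
```

Request:
step_arm(increments=[{"slide":[-0.168,-0.178,0],"roll":0},{"slide":[-0.168,-0.178,0],"roll":0},{"slide":[-0.168,-0.178,0],"roll":0},{"slide":[-0.168,-0.178,0.02],"roll":0},{"slide":[-0.168,-0.178,0.02],"roll":0}])

```text
t: 3.15
eef_pos: [406.7, 138.7, 238.6]
tcp_rot: [-3.141, -0.001, 2.8]
ft_force: [-0.2, 1.2, 0.5]
opening: 0.448
grip_force: 0.0
```

Run:
```python
from h import *
go(407,140,188)
c=cam('top');P=cloud(c);print(mark_of('top','crank')[:1])
y=2.806;R=np.array([[np.cos(y),np.sin(y)],[np.sin(y),-np.cos(y)]])
a0=np.radians(150.2);p0=45*np.array([np.cos(a0),np.sin(a0)])
print([(k,np.round(R@(45*np.array([np.cos(a0+k*np.pi/8),np.sin(a0+k*np.pi/8)])-p0)/1000,4).tolist()) for k in range(0,16)])
```

```text
slide [0.0002, 0.0013, 0.0506] roll 0 | at [406.7 138.7 238.6] [-3.141e+00 -1.000e-03  2.800e+00] j6 -1.05
[]
[(0, [0.0, 0.0]), (1, [-0.0002, -0.0176]), (2, [-0.0071, -0.0337]), (3, [-0.0197, -0.046]), (4, [-0.036, -0.0525]), (5, [-0.0535, -0.0523]), (6, [-0.0697, -0.0454]), (7, [-0.0819, -0.0328]), (8, [-0.0885, -0.0165]), (9, [-0.0883, 0.001]), (10, [-0.0814, 0.0172]), (11, [-0.0688, 0.0295]), (12, [-0.0525, 0.036]), (13, [-0.0349, 0.0358]), (14, [-0.0188, 0.0289]), (15, [-0.0065, 0.0163])]
```

Request:
step_arm(increments=[{"slide":[0,0.001,0.03],"roll":0},{"slide":[0,0.001,0.05],"roll":0},{"slide":[0,0.001,0.051],"roll":0}])

```text
t: 3.62
eef_pos: [405.5, 143.8, 188.0]
tcp_rot: [-3.141, -0.002, 2.808]
ft_force: [0.8, -0.4, 0.7]
opening: 0.45
grip_force: 0.0
```

Request:
step_arm(increments=[{"slide":[0,0,0],"roll":0},{"slide":[0,0,0],"roll":0},{"slide":[0,0,0],"roll":0},{"slide":[0,0,0],"roll":0}], fingers=0)

```text
t: 4.12
eef_pos: [406.5, 142.7, 188.9]
tcp_rot: [3.141, 0.001, 2.806]
ft_force: [-0.8, -0.5, 5.0]
opening: 0.145
grip_force: 30.0
```

Request:
step_arm(increments=[{"slide":[0,-0.0176,0],"roll":0},{"slide":[-0.0071,-0.0337,0],"roll":0},{"slide":[-0.0197,-0.046,0],"roll":0},{"slide":[-0.036,-0.0525,0],"roll":0}])

```text
t: 4.62
eef_pos: [421.5, 80.1, 188.8]
tcp_rot: [-3.14, -0.002, 2.806]
ft_force: [-4.4, -1.0, 6.8]
opening: 0.148
grip_force: 30.0
```

Run:
```python
from h import *
s=state();print(s['eef_pos'].round(1),s['ft_force'].round(1),s['opening'],s['grip_force'])
c=cam('top');P=cloud(c)
for u in (262,284): print(u,[(v,P[v,u,0].round(0),P[v,u,2].round(0),int(c['color'][v,u].sum()/3)) for v in range(224,240)])
```

```text
[421.5  80.1 188.8] [-4.4 -1.   6.8] 0.1478097121232305 30.002056611701846
262 [(224, np.float64(515.0), np.float64(11.0), 192), (225, np.float64(511.0), np.float64(10.0), 193), (226, np.float64(508.0), np.float64(13.0), 193), (227, np.float64(505.0), np.float64(10.0), 193), (228, np.float64(501.0), np.float64(13.0), 191), (229, np.float64(498.0), np.float64(12.0), 182), (230, np.float64(493.0), np.float64(29.0), 160), (231, np.float64(491.0), np.float64(21.0), 154), (232, np.float64(489.0), np.float64(6.0), 179), (233, np.float64(486.0), np.float64(8.0), 194), (234, np.float64(483.0), np.float64(1.0), 197), (235, np.float64(479.0), np.float64(8.0), 197), (236, np.float64(476.0), np.float64(7.0), 197), (237, np.float64(473.0), np.float64(7.0), 197), (238, np.float64(470.0), np.float64(5.0), 197), (239, np.float64(466.0), np.float64(12.0), 197)]
284 [(224, np.float64(514.0), np.float64(13.0), 192), (225, np.float64(511.0), np.float64(16.0), 193), (226, np.float64(508.0), np.float64(11.0), 193), (227, np.float64(504.0), np.float64(17.0), 193), (228, np.float64(501.0), np.float64(16.0), 193), (229, np.float64(498.0), np.float64(9.0), 192), (230, np.float64(495.0), np.float64(13.0), 187), (231, np.float64(490.0), np.float64(28.0), 170), (232, np.float64(488.0), np.float64(15.0), 163), (233, np.float64(486.0), np.float64(4.0), 182), (234, np.float64(482.0), np.float64(8.0), 195), (235, np.float64(479.0), np.float64(6.0), 197), (236, np.float64(476.0), np.float64(1.0), 197), (237, np.float64(473.0), np.float64(3.0), 198), (238, np.float64(469.0), np.float64(9.0), 197), (239, np.float64(466.0), np.float64(6.0), 197)]
```

Request:
step_arm(increments=[{"slide":[-0.0176,0,0],"roll":0},{"slide":[-0.0337,0.0071,0],"roll":0},{"slide":[-0.046,0.0197,0],"roll":0},{"slide":[-0.0525,0.036,0],"roll":0}])

```text
t: 5.18
eef_pos: [484.9, 97.8, 188.7]
tcp_rot: [-3.141, -0.0, 2.805]
ft_force: [-8.4, 1.1, 8.4]
opening: 0.144
grip_force: 30.0
```

Request:
step_arm(increments=[{"slide":[0,0.0176,0],"roll":0},{"slide":[0.0071,0.0337,0],"roll":0},{"slide":[0.0197,0.046,0],"roll":0},{"slide":[0.036,0.0525,0],"roll":0}])

```text
t: 5.68
eef_pos: [466.8, 158.7, 188.7]
tcp_rot: [-3.139, -0.001, 2.807]
ft_force: [-6.4, -17.5, 8.7]
opening: 0.145
grip_force: 30.1
```

Request:
step_arm(increments=[{"slide":[0.0176,0,0],"roll":0},{"slide":[0.0337,-0.0071,0],"roll":0},{"slide":[0.046,-0.0197,0],"roll":0},{"slide":[0.0525,-0.036,0],"roll":0}])

```text
t: 6.18
eef_pos: [406.1, 142.7, 188.8]
tcp_rot: [3.14, 0.001, 2.806]
ft_force: [6.6, -0.2, 4.1]
opening: 0.145
grip_force: 30.0
```

```bash
cat >> h.py <<'E'
def tray(c):
    P=cloud(c); v=np.arange(215,270); o=[]
    for u in (250,258,266,286):
        g=c['color'][215:270,u].astype(float).mean(1); z=P[215:270,u,2]
        m=z>19; o.append((P[215:270,u,0][m].round(0).tolist(),z[m].round(0).tolist()))
    return o
E
python3 - <<'E'
from h import *
s=state();print(s['eef_pos'].round(1),s['ft_force'].round(1),s['opening'],s['grip_force'])
c=cam('top');print(*tray(c),sep='\n');save(c,'t2.png',1.5)
E
```

```text
[406.1 142.7 188.8] [ 6.6 -0.2  4.1] 0.14461174860001413 30.000784546136856
([465.0, 461.0], [27.0, 30.0])
([461.0], [31.0])
([461.0], [29.0])
([458.0], [31.0])
```

Request:
step_arm(increments=[{"slide":[0,-0.0176,0],"roll":0},{"slide":[-0.0071,-0.0337,0],"roll":0},{"slide":[-0.0197,-0.046,0],"roll":0},{"slide":[-0.036,-0.0525,0],"roll":0}])

```text
t: 6.72
eef_pos: [421.5, 79.9, 188.7]
tcp_rot: [-3.14, -0.003, 2.806]
ft_force: [-3.5, 1.3, 9.6]
opening: 0.145
grip_force: 30.0
```

Request:
step_arm(increments=[{"slide":[-0.0176,0,0],"roll":0}])

```text
t: 6.85
eef_pos: [438.9, 73.9, 188.7]
tcp_rot: [-3.14, -0.002, 2.805]
ft_force: [-2.5, 1.5, 8.2]
opening: 0.144
grip_force: 30.0
```

Request:
step_arm(increments=[{"slide":[-0.0161,0.0071,0],"roll":0}])

```text
t: 6.98
eef_pos: [457.3, 75.3, 188.7]
tcp_rot: [-3.14, -0.0, 2.805]
ft_force: [-3.6, 2.4, 7.6]
opening: 0.146
grip_force: 30.0
```

Run:
```python
from h import *
s=state();print(s['eef_pos'].round(1),s['ft_force'].round(1),s['opening'],s['grip_force'])
c=cam('top');print(*tray(c),sep='\n')
```

```text
[457.3  75.3 188.7] [-3.6  2.4  7.6] 0.14561275472845275 30.005565248429775
([468.0, 466.0, 464.0, 462.0, 460.0, 458.0, 456.0, 454.0, 452.0, 450.0, 448.0, 446.0, 444.0, 443.0, 441.0, 439.0, 437.0, 435.0, 433.0, 431.0, 430.0, 427.0, 426.0, 424.0, 422.0, 420.0, 419.0, 417.0, 415.0, 413.0, 412.0, 410.0, 408.0, 406.0, 405.0, 403.0, 401.0, 399.0, 398.0, 396.0, 395.0, 393.0, 391.0, 390.0, 388.0, 386.0, 385.0, 383.0, 382.0, 380.0, 378.0, 377.0, 375.0, 373.0, 372.0], [532.0, 533.0, 536.0, 536.0, 540.0, 538.0, 540.0, 544.0, 544.0, 546.0, 546.0, 548.0, 551.0, 551.0, 553.0, 554.0, 554.0, 555.0, 557.0, 557.0, 559.0, 563.0, 562.0, 565.0, 566.0, 565.0, 564.0, 568.0, 569.0, 570.0, 572.0, 573.0, 573.0, 574.0, 576.0, 578.0, 579.0, 581.0, 581.0, 580.0, 579.0, 581.0, 580.0, 584.0, 583.0, 585.0, 583.0, 581.0, 581.0, 584.0, 581.0, 583.0, 581.0, 582.0, 582.0])
([467.0, 464.0, 462.0, 460.0, 457.0, 455.0, 452.0, 450.0, 448.0, 445.0, 443.0, 441.0, 438.0, 436.0, 434.0, 431.0, 429.0, 427.0, 424.0, 422.0, 420.0, 418.0, 415.0, 413.0, 411.0, 408.0, 406.0, 404.0, 401.0, 399.0], [328.0, 331.0, 330.0, 329.0, 328.0, 330.0, 332.0, 332.0, 331.0, 331.0, 330.0, 331.0, 332.0, 332.0, 330.0, 330.0, 331.0, 331.0, 330.0, 331.0, 333.0, 327.0, 332.0, 330.0, 328.0, 329.0, 330.0, 329.0, 331.0, 332.0])
([460.0, 457.0, 455.0, 452.0, 450.0, 445.0], [330.0, 332.0, 332.0, 333.0, 332.0, 33.0])
([446.0, 442.0], [25.0, 27.0])
```

Request:
step_arm(increments=[{"slide":[-0.0123,0.0126,0],"roll":0}])

```text
t: 7.15
eef_pos: [473.0, 83.5, 188.8]
tcp_rot: [-3.141, 0.0, 2.805]
ft_force: [-4.9, 2.9, 8.2]
opening: 0.145
grip_force: 30.0
```

Request:
step_arm(increments=[{"slide":[-0.0065,0.0163,0],"roll":0}])

```text
t: 7.28
eef_pos: [484.6, 97.3, 188.7]
tcp_rot: [-3.141, -0.001, 2.805]
ft_force: [-7.2, 1.3, 10.2]
opening: 0.143
grip_force: 30.0
```

Request:
step_arm(increments=[{"slide":[-0.001,0.0088,0],"roll":0}])

```text
t: 7.4
eef_pos: [488.0, 105.9, 188.7]
tcp_rot: [-3.141, -0.002, 2.805]
ft_force: [-6.0, -0.2, 11.8]
opening: 0.143
grip_force: 30.0
```

Request:
step_arm(increments=[{"slide":[0.001,0.0088,0],"roll":0}])

```text
t: 7.52
eef_pos: [489.6, 114.3, 188.7]
tcp_rot: [-3.141, -0.002, 2.806]
ft_force: [-6.1, -1.0, 10.4]
opening: 0.145
grip_force: 30.0
```

Not at the stop yet, so I continue.

Request:
step_arm(increments=[{"slide":[0.0035,0.008,0],"roll":0}])

```text
t: 7.65
eef_pos: [489.2, 119.9, 188.7]
tcp_rot: [-3.135, 0.001, 2.808]
ft_force: [-4.6, -50.6, 12.8]
opening: 0.146
grip_force: 30.2
```

Request:
step_arm(increments=[{"slide":[0.0036,0.0081,0],"roll":0}])

```text
t: 7.78
eef_pos: [486.4, 124.9, 188.3]
tcp_rot: [-3.126, -0.002, 2.808]
ft_force: [-16.0, -57.7, 16.8]
opening: 0.216
grip_force: 30.2
```

Request:
step_arm(increments=[{"slide":[0.006,0.0063,0],"roll":0}])

```text
t: 7.9
eef_pos: [479.2, 135.5, 187.2]
tcp_rot: [-3.13, -0.012, 2.804]
ft_force: [-1.2, 0.7, -1.6]
opening: 0.165
grip_force: 0.0
```

Request:
step_arm(increments=[{"slide":[0.0066,0.006,0],"roll":0}])

```text
t: 8.02
eef_pos: [480.1, 147.1, 188.1]
tcp_rot: [-3.141, -0.002, 2.804]
ft_force: [0.7, -0.3, -0.2]
opening: 0.045
grip_force: 0.0
```

Run:
```python
from h import *
c=cam('top');print(*tray(c)[2:],sep='\n')
im=c['color'][:,:,::-1]
cv2.imwrite('pics/t3.png',cv2.resize(im[140:285,190:385],None,fx=4.1,fy=4.1,interpolation=cv2.INTER_CUBIC))
```

```text
([439.0, 436.0], [25.0, 22.0])
([436.0], [30.0])
```

View pics/t3.png

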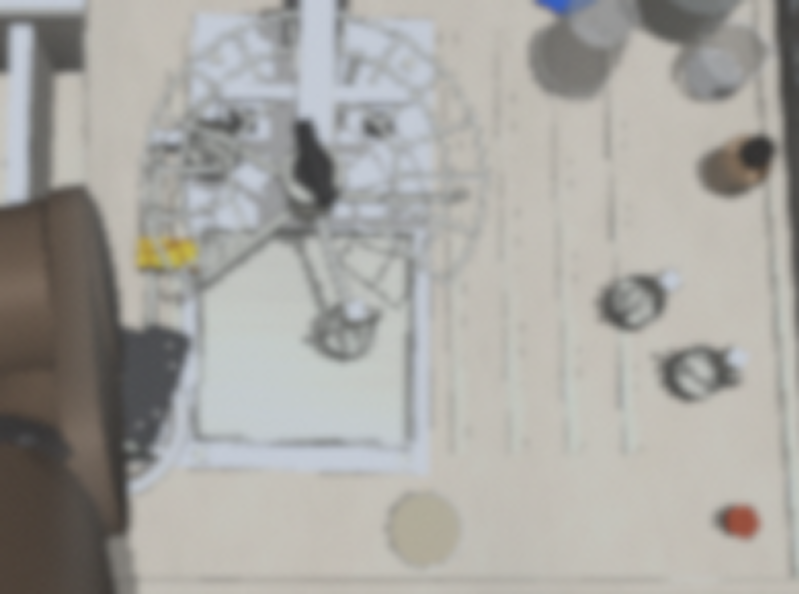

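The tray now stands at x≈436–606, out at the end stop. The force rose to about 50 N there and the crank slipped out of the grip. The pails are unmoved, at crop pixels (632,300) and (697,372). Next is the knob.

Request:
step_arm(increments=[{"slide":[0,0,0],"roll":0},{"slide":[0,0,-0.055],"roll":0},{"slide":[0,0,-0.102],"roll":0}], fingers=0.45)

```text
t: 8.45
eef_pos: [481.2, 147.8, 291.8]
tcp_rot: [3.142, -0.0, 2.806]
ft_force: [0.7, 0.4, -0.5]
opening: 0.284
grip_force: 0.0
```

Run:
```python
from h import *
go(605.4,-22.1,290,3.463)
c=cam('top')
for t in ('hook','hung','pail'):
  for m in mark_of('top',t)[:7]:
    p=at_z(c,m['uv'],{'hook':134,'hung':92,'pail':45}[t]); d=p[:2]-[605.4,-22.1]
    print(t,round(m['confidence'],2),p.round(0),'r',np.hypot(*d).round(0),'ang',(np.degrees(np.arctan2(d[1],d[0]))%360).round(1))
```

```text
slide [-0.1732, -0.1195, 0.0018] roll -0.657 | at [481.2 147.8 291.8] [ 3.142 -0.     2.806] j6 -1.07
hook 0.79 [698. -52. 134.] r 98.0 ang 342.1
hook 0.78 [553.  63. 134.] r 100.0 ang 121.4
hook 0.73 [513. -56. 134.] r 98.0 ang 200.1
hook 0.69 [ 613. -115.  134.] r 93.0 ang 274.6
hook 0.69 [672.  54. 134.] r 101.0 ang 48.8
hung 0.57 [521. -51.  92.] r 90.0 ang 198.7
hung 0.47 [669.  51.  92.] r 97.0 ang 49.3
pail 0.64 [ 493. -331.   45.] r 329.0 ang 250.0
pail 0.51 [ 549. -277.   45.] r 261.0 ang 257.5
```

Request:
step_arm(increments=[{"slide":[-0.04,-0.028,0],"roll":-0.16},{"slide":[-0.08,-0.056,0],"roll":-0.33},{"slide":[-0.12,-0.083,0],"roll":-0.5},{"slide":[-0.173,-0.1195,0],"roll":-0.657},{"slide":[-0.173,-0.1195,0],"roll":-0.657}])

```text
t: 9.28
eef_pos: [606.0, -25.1, 287.5]
tcp_rot: [3.14, -0.003, -2.821]
ft_force: [-0.4, 0.6, -1.0]
opening: 0.452
grip_force: 0.0
```

Request:
step_arm(increments=[{"slide":[0,0,0],"roll":0},{"slide":[0,0,0.02],"roll":0},{"slide":[0,0,0.02],"roll":0}])

```text
t: 9.65
eef_pos: [603.8, -20.7, 269.3]
tcp_rot: [3.14, -0.002, -2.82]
ft_force: [0.5, -0.9, -0.1]
opening: 0.454
grip_force: 0.0
```

```bash
python3 -c "
from h import *
go(605.4,-22.1,223,3.463)"
```

```text
slide [-0.0011, -0.0018, 0.0463] roll 0.0 | at [603.8 -20.7 269.3] [ 3.14e+00 -2.00e-03 -2.82e+00] j6 -2.04
```

Request:
step_arm(increments=[{"slide":[-0.001,-0.001,0.03],"roll":0},{"slide":[-0.001,-0.001,0.046],"roll":0},{"slide":[-0.001,-0.001,0.046],"roll":0}])

```text
t: 10.02
eef_pos: [605.8, -22.1, 224.0]
tcp_rot: [3.141, -0.001, -2.82]
ft_force: [-0.4, 1.4, 0.1]
opening: 0.448
grip_force: 0.0
```

Request:
step_arm(increments=[{"slide":[0,0,0],"roll":0},{"slide":[0,0,0],"roll":0},{"slide":[0,0,0],"roll":0},{"slide":[0,0,0],"roll":0}], fingers=0)

```text
t: 10.52
eef_pos: [606.6, -23.2, 224.9]
tcp_rot: [-3.14, 0.001, -2.821]
ft_force: [1.0, -3.9, 2.2]
opening: 0.145
grip_force: 30.0
```

Request:
step_arm(increments=[{"slide":[0,0,0],"roll":0.06},{"slide":[0,0,0],"roll":0.16},{"slide":[0,0,0],"roll":0.28},{"slide":[0,0,0],"roll":0.4},{"slide":[0,0,0],"roll":0.52}])

```text
t: 11.15
eef_pos: [606.5, -22.6, 224.9]
tcp_rot: [3.141, 0.001, 2.939]
ft_force: [1.4, 0.3, 1.8]
opening: 0.144
grip_force: 30.0
```

Request:
step_arm(increments=[{"slide":[0,0,0],"roll":0.12},{"slide":[0,0,0],"roll":0.24},{"slide":[0,0,0],"roll":0.36},{"slide":[0,0,0],"roll":0.48},{"slide":[0,0,0],"roll":0.6}])

```text
t: 11.78
eef_pos: [606.9, -22.0, 224.9]
tcp_rot: [3.139, 0.001, 2.339]
ft_force: [3.7, 3.8, 0.3]
opening: 0.146
grip_force: 30.0
```

Request:
step_arm(increments=[{"slide":[0,0,0],"roll":0.12},{"slide":[0,0,0],"roll":0.24},{"slide":[0,0,0],"roll":0.34},{"slide":[0,0,0],"roll":0.42},{"slide":[0,0,0],"roll":0.458}])

```text
t: 12.4
eef_pos: [607.4, -21.6, 224.9]
tcp_rot: [3.138, -0.001, 1.883]
ft_force: [6.2, 5.3, -0.4]
opening: 0.14
grip_force: 30.0
```

Run:
```python
from h import *
s=state();print(s['eef_pos'].round(1),s['tcp_rot'].round(3),s['ft_force'].round(1),s['joints'].round(2))
c=cam('side');im=c['color'][:,:,::-1]
cv2.imwrite('pics/s2.png',cv2.resize(im[130:265,180:340],None,fx=4.4,fy=4.4,interpolation=cv2.INTER_CUBIC))
```

```text
[607.4 -21.6 224.9] [ 3.138e+00 -1.000e-03  1.883e+00] [ 6.2  5.3 -0.4] [-0.15  0.44  1.57  0.    1.14 -0.46]
```

View pics/s2.png

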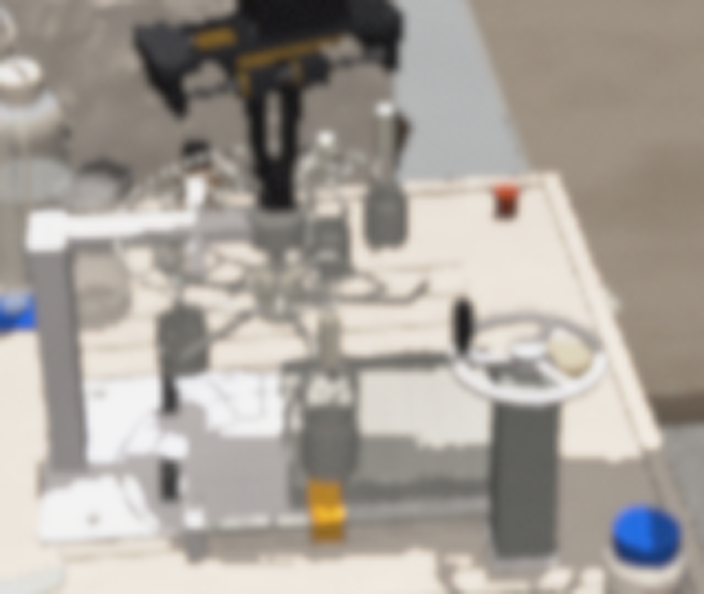

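The side crop shows a bare hook at the front (420,290) and the hung pails at (330,420) and (183,335). I release, rise and measure the pails again.

Request:
step_arm(increments=[{"slide":[0,0,0],"roll":0},{"slide":[0,0,0],"roll":0},{"slide":[0,0,0],"roll":0},{"slide":[0,0,-0.04],"roll":0},{"slide":[0,0,-0.08],"roll":0}], fingers=0.45)

```text
t: 13.08
eef_pos: [606.0, -22.7, 305.2]
tcp_rot: [-3.141, -0.001, 1.885]
ft_force: [0.7, 0.7, 0.4]
opening: 0.45
grip_force: 0.0
```

```bash
cat >> h.py <<'E'
def pails(c,reg=(430,600,-420,-220)):
    """each standing pail: post centre from the top face, cup centre, bail direction"""
    P=cloud(c); x0,x1,y0,y1=reg
    m=box(P,x0,x1,y0,y1,40,145)
    n,lab=cv2.connectedComponents(cv2.dilate(m.astype(np.uint8),np.ones((2,2))))
    out=[]
    for i in range(1,n):
        k=m&(lab==i)
        if k.sum()<30: continue
        Q=P[k]; post=Q[Q[:,2]>127]; b=Q[(Q[:,2]>57)&(Q[:,2]<92)]
        if len(post)<5: continue
        pc=(post[:,:2].min(0)+post[:,:2].max(0))/2; cu=Q[Q[:,2]<52][:,:2]; cc=(cu.min(0)+cu.max(0))/2
        d=b[:,:2]-pc; w,v=np.linalg.eigh(d.T@d); a=np.degrees(np.arctan2(v[1,1],v[0,1]))
        print('post',pc.round(1),'mean',post.mean(0).round(1),'cup',cc.round(1),'bail dir',(a%180).round(1),'yaw',((a-90+90)%180-90).round(1),'n',len(b),'w',np.sqrt(w/len(b)).round(1))
E
python3 - <<'E'
from h import *
c=cam('top');pails(c)
im=c['color'][:,:,::-1]
cv2.imwrite('pics/t4.png',np.hstack([cv2.resize(im[195:245,325:385],None,fx=6.5,fy=6.5,interpolation=cv2.INTER_CUBIC),cv2.resize(im[170:220,330:390],None,fx=.1,fy=6.5)]))
s=cam('side')
im=s['color'][:,:,::-1];cv2.imwrite('pics/s3.png',cv2.resize(im[140:210,215:300],None,fx=8,fy=8,interpolation=cv2.INTER_CUBIC))
print(state()['eef_pos'],state()['tcp_rot'])
E
```

```text
post [ 545.4 -278.2] mean [ 546.1 -277.8  132. ] cup [ 546.9 -278.6] bail dir 128.5 yaw 38.5 n 14 w [ 1.5 16.4]
post [ 491.7 -322.8] mean [ 491.1 -322.5  132.1] cup [ 491.  -322.1] bail dir 58.3 yaw -31.7 n 26 w [ 1.9 17.5]
[607.40323147 -22.85030948 308.76226629] [3.13549124e+00 2.95216911e-03 1.88476267e+00]
```

View pics/t4.png

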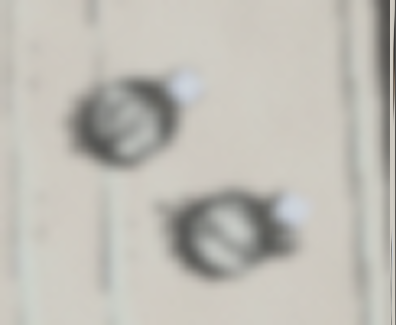

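View pics/s3.png

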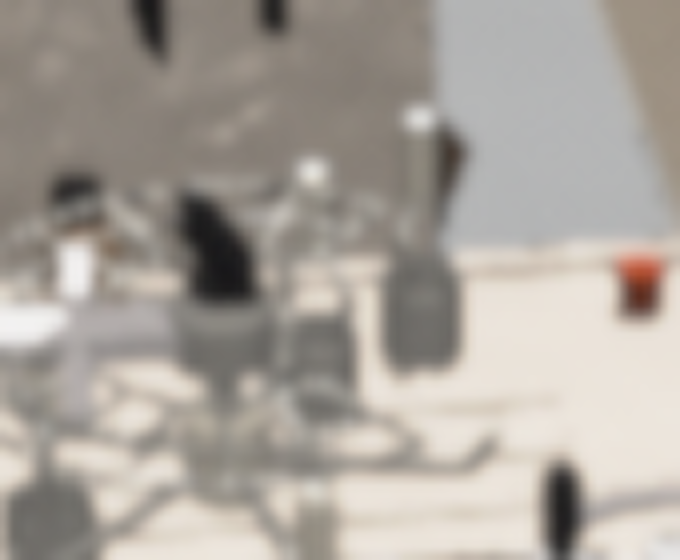

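Run:
```python
from h import *
c=cam('top');P=cloud(c)
for n,(x,y) in {'A':(546,-278),'B':(491,-322.3)}.items():
    Q=P[box(P,x-32,x+32,y-32,y+32,53,125)]; d=Q[:,:2]-[x,y]; r=np.hypot(*d.T)
    for q,dd,rr in zip(Q,d,r):
        if rr>12: print(n,dd.round(0),q[2].round(0),(np.degrees(np.arctan2(dd[1],dd[0]))%180).round(0))
def proj(c,p):
    M=c['camera_from_world'];q=M[:3,:3]@p+M[:3,3];q=np.array([q[0],-q[1],-q[2]]);k=c['intrinsics']@q;return k[:2]/k[2]
# predicted picture positions of lugs for candidate directions
for n,(x,y) in {'A':(546,-278),'B':(491,-322.3)}.items():
    for a in (40,58,74,110,128,145):
        u=np.array([np.cos(np.radians(a)),np.sin(np.radians(a))])*21
        print(n,a,[((proj(c,np.array([x+s*u[0],y+s*u[1],z]))-[325,195])*6.5).round(0).tolist() for s in (1,-1) for z in (45,75)])
```

```text
A [-7. 10.] 85.0 126.0
A [-10.  15.] 80.0 123.0
A [-10.  13.] 83.0 129.0
A [-11.  11.] 89.0 135.0
A [-12.  17.] 77.0 125.0
A [-13.  15.] 80.0 130.0
A [-13.  12.] 81.0 136.0
A [-13.  17.] 62.0 128.0
A [-15.  17.] 73.0 132.0
A [-15.  14.] 75.0 137.0
B [12. 19.] 72.0 57.0
B [12. 17.] 76.0 55.0
B [11. 15.] 81.0 54.0
B [11. 13.] 83.0 50.0
B [11. 19.] 59.0 60.0
B [10. 18.] 69.0 63.0
B [ 8. 18.] 80.0 65.0
B [ 8. 15.] 80.0 61.0
B [ 8. 14.] 86.0 61.0
B [ 7. 12.] 88.0 57.0
B [ 8. 18.] 54.0 65.0
B [ 7. 17.] 61.0 66.0
B [ 4. 12.] 88.0 70.0
B [ -7. -10.] 84.0 53.0
B [ -8. -12.] 88.0 57.0
B [ -8. -15.] 86.0 64.0
B [-10. -13.] 84.0 50.0
B [-11. -15.] 86.0 55.0
B [-10. -20.] 80.0 63.0
B [-11. -15.] 54.0 56.0
B [-11. -16.] 63.0 54.0
B [-12. -17.] 68.0 55.0
B [-13. -17.] 78.0 53.0
B [-13. -20.] 78.0 58.0
A 40 [[107.0, 82.0], [121.0, 72.0], [166.0, 147.0], [182.0, 139.0]]
A 58 [[99.0, 92.0], [113.0, 82.0], [174.0, 137.0], [190.0, 128.0]]
A 74 [[95.0, 103.0], [108.0, 93.0], [179.0, 126.0], [195.0, 117.0]]
A 110 [[97.0, 129.0], [111.0, 120.0], [176.0, 100.0], [192.0, 90.0]]
A 128 [[104.0, 141.0], [118.0, 132.0], [169.0, 88.0], [185.0, 78.0]]
A 145 [[113.0, 150.0], [128.0, 141.0], [159.0, 80.0], [175.0, 69.0]]
B 40 [[204.0, 194.0], [221.0, 186.0], [264.0, 260.0], [283.0, 254.0]]
B 58 [[196.0, 204.0], [213.0, 197.0], [273.0, 250.0], [291.0, 244.0]]
B 74 [[192.0, 215.0], [208.0, 208.0], [277.0, 239.0], [296.0, 232.0]]
B 110 [[194.0, 242.0], [211.0, 236.0], [274.0, 212.0], [293.0, 205.0]]
B 128 [[201.0, 254.0], [218.0, 248.0], [267.0, 200.0], [285.0, 193.0]]
B 145 [[211.0, 263.0], [228.0, 257.0], [257.0, 191.0], [275.0, 184.0]]
```

Bail directions are consistent, with yaw about 39° for A and −32° for B. I take A first.

```bash
python3 -c "
from h import *
go(546,-278,180,0.68)"
```

```text
slide [-0.224, -0.1365, 0.1263] roll 1.205 | at [606.7 -22.8 306.3] [3.138e+00 2.000e-03 1.885e+00] j6 -0.46
```

Request:
step_arm(increments=[{"slide":[-0.05,-0.03,0],"roll":0.17},{"slide":[-0.1,-0.06,0],"roll":0.35},{"slide":[-0.15,-0.09,0],"roll":0.52},{"slide":[-0.195,-0.12,0.03],"roll":0.7},{"slide":[-0.224,-0.1365,0.07],"roll":0.87}])

```text
t: 13.85
eef_pos: [544.5, -280.1, 233.1]
tcp_rot: [3.141, 0.0, 1.007]
ft_force: [0.5, 0.1, 0.6]
opening: 0.453
grip_force: 0.0
```

```bash
python3 -c "
from h import *
c=cam('top');pails(c)
go(546,-278,160,0.68)"
```

```text
slide [0.0052, 0.0012, 0.067] roll 0.318 | at [ 542.2 -281.7  227. ] [-3.134e+00  1.000e-03  9.980e-01] j6 -0.01
```

Request:
step_arm(increments=[{"slide":[0,0,0.03],"roll":0.16},{"slide":[0,0,0.067],"roll":0.325},{"slide":[0,0,0.067],"roll":0.325},{"slide":[0,0,0.067],"roll":0.325}])

```text
t: 14.4
eef_pos: [545.9, -277.9, 168.3]
tcp_rot: [3.141, -0.0, 0.694]
ft_force: [-0.7, -0.5, 0.1]
opening: 0.447
grip_force: 0.0
```

```bash
python3 -c "
from h import *
go(546,-278,99,0.68)"
```

```text
slide [-0.0, 0.0002, 0.0693] roll 0.014 | at [ 545.9 -277.9  168.3] [ 3.141 -0.     0.694] j6 0.3
```

Request:
step_arm(increments=[{"slide":[0,0,0.03],"roll":0.014},{"slide":[0,0,0.055],"roll":0.014},{"slide":[0,0,0.069],"roll":0.014},{"slide":[0,0,0.069],"roll":0.014}])

```text
t: 14.9
eef_pos: [545.7, -277.8, 98.6]
tcp_rot: [-3.141, -0.0, 0.677]
ft_force: [-0.5, 0.1, 0.7]
opening: 0.45
grip_force: 0.0
```

Request:
step_arm(increments=[{"slide":[0,0,0],"roll":0},{"slide":[0,0,0],"roll":0},{"slide":[0,0,0],"roll":0},{"slide":[0,0,0],"roll":0}], fingers=0)

```text
t: 15.4
eef_pos: [545.7, -277.9, 98.7]
tcp_rot: [3.141, -0.0, 0.676]
ft_force: [0.3, -0.2, 2.2]
opening: 0.145
grip_force: 30.0
```

Request:
step_arm(increments=[{"slide":[0,0,-0.02],"roll":0},{"slide":[0,0,-0.05],"roll":0},{"slide":[0,0,-0.075],"roll":0},{"slide":[0,0,-0.08],"roll":0}])

```text
t: 15.9
eef_pos: [546.0, -278.1, 179.7]
tcp_rot: [3.139, -0.001, 0.676]
ft_force: [0.3, 0.5, -1.6]
opening: 0.144
grip_force: 30.0
```

```bash
python3 -c "
from h import *
print(state()['grip_force'],state()['opening'],state()['ft_force'])
go(400,-22.5,179,0.0)"
```

```text
29.96329128742218 0.14357719597992605 [ 0.28174499  0.4924672  -1.63204978]
slide [0.046, -0.2907, 0.0007] roll 0.676 | at [ 546.  -278.1  179.7] [ 3.139e+00 -1.000e-03  6.760e-01] j6 0.32
```

```bash
python3 -c "
from h import *
go(430,-22.5,168,0.0)"
```

```text
slide [0.0694, -0.2719, 0.0117] roll 0.676 | at [ 546.  -278.1  179.7] [ 3.139e+00 -1.000e-03  6.760e-01] j6 0.32
```

Request:
step_arm(increments=[{"slide":[0.01,-0.035,0],"roll":0.08},{"slide":[0.023,-0.085,0],"roll":0.2},{"slide":[0.035,-0.135,0.005],"roll":0.33},{"slide":[0.048,-0.185,0.01],"roll":0.46},{"slide":[0.06,-0.23,0.0117],"roll":0.6}])

```text
t: 16.52
eef_pos: [447.1, -59.3, 165.7]
tcp_rot: [-3.141, 0.001, 0.071]
ft_force: [1.5, 0.2, -1.2]
opening: 0.145
grip_force: 30.0
```

Request:
step_arm(increments=[{"slide":[0.034,-0.0265,0],"roll":0.076},{"slide":[0.034,-0.0265,0],"roll":0.076},{"slide":[0.034,-0.0265,0],"roll":0.076},{"slide":[0.034,-0.0265,0],"roll":0.076}])

```text
t: 17.02
eef_pos: [479.8, -32.4, 166.4]
tcp_rot: [-3.141, 0.001, -0.001]
ft_force: [-0.9, -0.5, -1.1]
opening: 0.145
grip_force: 30.0
```

Run:
```python
from h import *
print(state()['grip_force'],state()['opening'])
go(430,-22.5,168,0.0)
c=cam('side');im=c['color'][:,:,::-1]
cv2.imwrite('pics/s4.png',cv2.resize(im[130:240,200:340],None,fx=5,fy=5,interpolation=cv2.INTER_CUBIC))
for m in mark_of('side','hook')[:6]:
    p=at_z(c,m['uv'],134); d=p[:2]-[605.4,-22.1]
    print(round(m['confidence'],2),p.round(0),'r',np.hypot(*d).round(0),'ang',(np.degrees(np.arctan2(d[1],d[0]))%360).round(1))
```

```text
29.9996817111969 0.14521785533051867
slide [-0.0499, -0.0099, -0.0016] roll -0.001 | at [479.8 -32.4 166.4] [-3.141e+00  1.000e-03 -1.000e-03] j6 1.37
0.91 [680. -90. 134.] r 101.0 ang 317.9
0.9 [ 580. -113.  134.] r 94.0 ang 254.5
0.75 [577.  54. 134.] r 81.0 ang 110.1
0.75 [680.  30. 134.] r 91.0 ang 35.0
0.69 [514. -20. 134.] r 92.0 ang 178.4
```

View pics/s4.png

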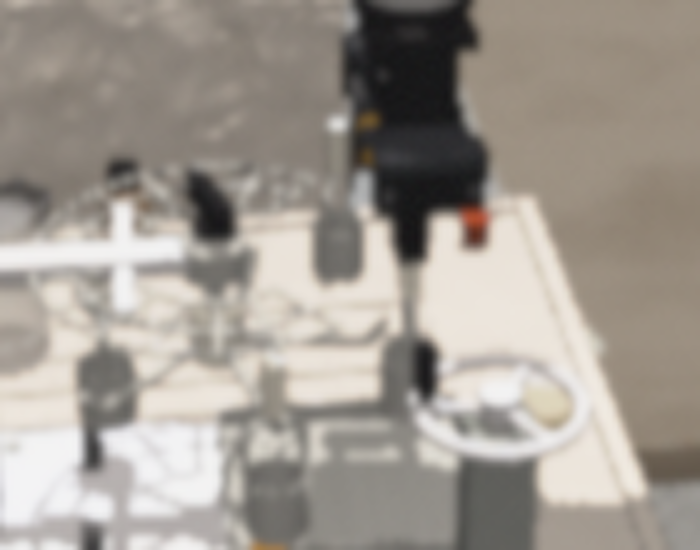

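Pail A is held at about (480,−32), just in front of the hook tip, which is at crop (383,325). I align y, go in over the hook and lower.

Request:
step_arm(increments=[{"slide":[0,-0.006,-0.002],"roll":0},{"slide":[0,-0.0105,-0.002],"roll":0},{"slide":[0,-0.0105,-0.002],"roll":0},{"slide":[0,-0.0105,-0.002],"roll":0}])

```text
t: 17.62
eef_pos: [480.4, -21.2, 168.7]
tcp_rot: [-3.142, -0.0, 0.0]
ft_force: [-0.4, -0.2, -1.2]
opening: 0.144
grip_force: 30.0
```

Request:
step_arm(increments=[{"slide":[0.012,0,0],"roll":0},{"slide":[0.024,0,0],"roll":0},{"slide":[0.033,0,0],"roll":0},{"slide":[0.033,0,0],"roll":0}])

```text
t: 18.12
eef_pos: [514.0, -21.4, 168.4]
tcp_rot: [-3.141, 0.0, -0.0]
ft_force: [0.1, 0.3, -1.8]
opening: 0.14
grip_force: 30.0
```

Request:
step_arm(increments=[{"slide":[0,0,0.008],"roll":0},{"slide":[0,0,0.015],"roll":0},{"slide":[0,0,0.018],"roll":0},{"slide":[0,0,0.018],"roll":0}])

```text
t: 18.62
eef_pos: [513.3, -21.3, 150.5]
tcp_rot: [-3.141, 0.001, -0.0]
ft_force: [0.4, -0.2, -0.7]
opening: 0.144
grip_force: 30.0
```

Run:
```python
from h import *
print(state()['grip_force'],state()['opening'],state()['ft_force'])
go(512.9,-22.3,147,0.0)
c=cam('side');im=c['color'][:,:,::-1]
cv2.imwrite('pics/s5.png',cv2.resize(im[130:240,200:340],None,fx=5,fy=5,interpolation=cv2.INTER_CUBIC))
```

```text
29.999721944332123 0.14377101444015644 [ 0.41086492 -0.23992926 -0.69117174]
slide [-0.0004, 0.001, 0.0035] roll -0.0 | at [513.3 -21.3 150.5] [-3.141e+00  1.000e-03 -0.000e+00] j6 1.4
```

View pics/s5.png

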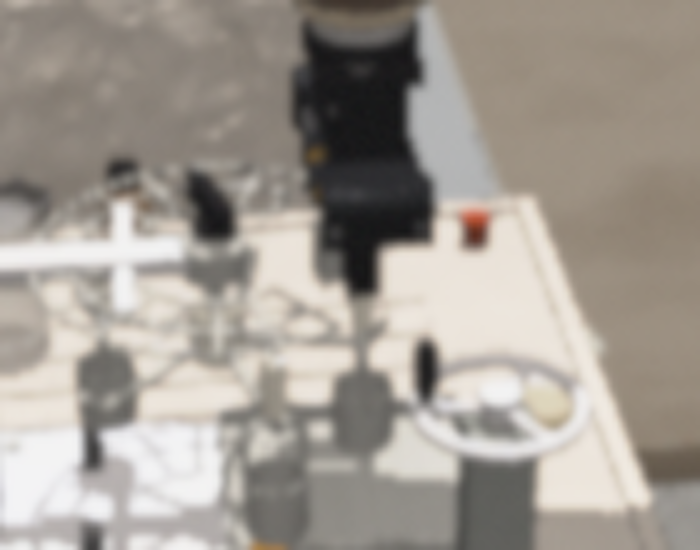

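The bail is behind the hook's upturned tip, at crop (380,328). I lower the last few millimetres and release.

Request:
step_arm(increments=[{"slide":[0,0,0.003],"roll":0},{"slide":[0,0,0.0045],"roll":0},{"slide":[0,0,0.0045],"roll":0}])

```text
t: 19.05
eef_pos: [513.7, -21.4, 146.4]
tcp_rot: [3.142, -0.001, -0.0]
ft_force: [0.2, -0.2, 0.7]
opening: 0.145
grip_force: 30.0
```

Request:
step_arm(increments=[{"slide":[0,0,0],"roll":0},{"slide":[0,0,0],"roll":0},{"slide":[0,0,0],"roll":0},{"slide":[0,0,0],"roll":0}], fingers=0.4)

```text
t: 19.55
eef_pos: [513.4, -21.3, 146.2]
tcp_rot: [-3.142, 0.0, -0.0]
ft_force: [0.6, -0.2, -0.2]
opening: 0.395
grip_force: 0.0
```

Request:
step_arm(increments=[{"slide":[0,0,-0.03],"roll":0},{"slide":[0,0,-0.08],"roll":0},{"slide":[0,0,-0.14],"roll":0},{"slide":[0,0,-0.16],"roll":0}])

```text
t: 20.05
eef_pos: [514.1, -21.4, 309.8]
tcp_rot: [3.141, -0.005, -0.0]
ft_force: [0.3, -0.7, 0.5]
opening: 0.399
grip_force: 0.0
```

Run:
```python
from h import *
go(605.8,-22.4,305,1.885)
c=cam('side');im=c['color'][:,:,::-1]
cv2.imwrite('pics/s6.png',cv2.resize(im[130:240,200:340],None,fx=5,fy=5,interpolation=cv2.INTER_CUBIC))
for m in mark_of('side','hung')[:6]:
    p=at_z(c,m['uv'],92); d=p[:2]-[605.4,-22.1]
    print(round(m['confidence'],2),p.round(0),'r',np.hypot(*d).round(0),'ang',(np.degrees(np.arctan2(d[1],d[0]))%360).round(1))
c=cam('top'); pails(c)
```

```text
slide [0.0917, 0.0009, 0.0048] roll -1.885 | at [514.1 -21.4 309.8] [ 3.141 -0.005 -0.   ] j6 1.4
0.58 [584.  61.  92.] r 85.0 ang 104.4
0.53 [685. -92.  92.] r 106.0 ang 318.9
post [ 490.7 -322.5] mean [ 490.9 -322.7  132.1] cup [ 491.1 -322.4] bail dir 58.0 yaw -32.0 n 26 w [ 1.8 17.2]
```

View pics/s6.png

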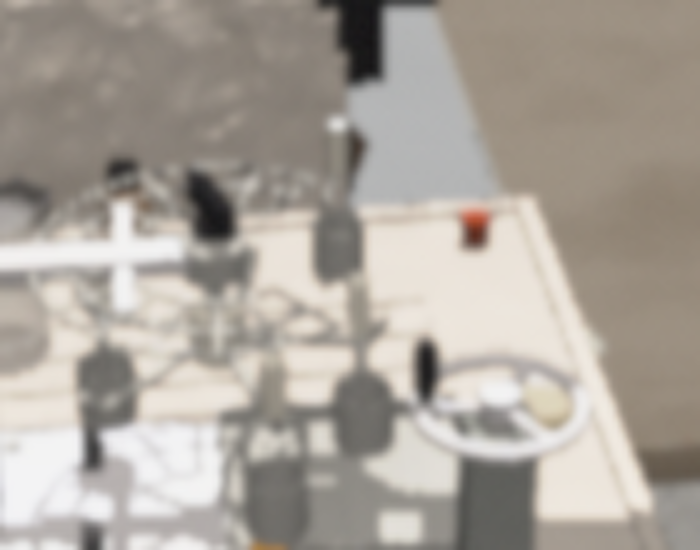

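Pail A hangs at crop (362,410), with its bail behind the hook tip. Next I turn the carousel −72°.

Request:
step_arm(increments=[{"slide":[0.03,0,0],"roll":-0.17},{"slide":[0.06,0,0],"roll":-0.35},{"slide":[0.09,0,0],"roll":-0.53},{"slide":[0.092,0.001,0],"roll":-0.71},{"slide":[0.092,0.001,0],"roll":-0.89}], fingers=0.45)

```text
t: 20.82
eef_pos: [605.3, -22.3, 303.6]
tcp_rot: [-3.138, 0.002, 0.896]
ft_force: [-0.3, 0.3, -0.7]
opening: 0.449
grip_force: 0.0
```

Request:
step_arm(increments=[{"slide":[0,0,0],"roll":-0.18},{"slide":[0,0,0],"roll":-0.36},{"slide":[0,0,0],"roll":-0.54},{"slide":[0,0,0],"roll":-0.72},{"slide":[0,0,0],"roll":-0.9}])

```text
t: 21.45
eef_pos: [605.0, -22.3, 304.0]
tcp_rot: [-3.139, -0.001, 1.796]
ft_force: [0.5, -0.6, 0.7]
opening: 0.447
grip_force: 0.0
```

Request:
step_arm(increments=[{"slide":[0,0,0.02],"roll":-0.095},{"slide":[0,0,0.045],"roll":-0.095},{"slide":[0,0,0.045],"roll":-0.095},{"slide":[0,0,0.045],"roll":-0.095}])

```text
t: 21.95
eef_pos: [605.5, -22.4, 261.2]
tcp_rot: [-3.141, -0.0, 1.885]
ft_force: [0.1, 0.6, 0.5]
opening: 0.45
grip_force: 0.0
```

```bash
python3 -c "
from h import *
go(605.9,-22.4,224,1.885)"
```

```text
slide [-0.0001, 0.0003, 0.0372] roll -0.0 | at [605.5 -22.4 261.2] [-3.141 -0.     1.885] j6 -0.46
```

Request:
step_arm(increments=[{"slide":[0,0,0.025],"roll":0},{"slide":[0,0,0.037],"roll":0},{"slide":[0,0,0.037],"roll":0}])

```text
t: 22.32
eef_pos: [605.3, -22.3, 224.0]
tcp_rot: [-3.141, -0.0, 1.885]
ft_force: [-0.2, 0.2, 0.5]
opening: 0.451
grip_force: 0.0
```

Request:
step_arm(increments=[{"slide":[0,0,0],"roll":0},{"slide":[0,0,0],"roll":0},{"slide":[0,0,0],"roll":0},{"slide":[0,0,0],"roll":0}], fingers=0)

```text
t: 22.82
eef_pos: [607.5, -21.8, 224.7]
tcp_rot: [3.136, 0.001, 1.885]
ft_force: [8.9, 4.6, -3.3]
opening: 0.142
grip_force: 30.0
```

Request:
step_arm(increments=[{"slide":[0,0,0],"roll":0.05},{"slide":[0,0,0],"roll":0.14},{"slide":[0,0,0],"roll":0.24},{"slide":[0,0,0],"roll":0.34},{"slide":[0,0,0],"roll":0.44}])

```text
t: 23.45
eef_pos: [607.9, -21.8, 224.7]
tcp_rot: [3.136, -0.002, 1.442]
ft_force: [13.2, 4.4, -5.4]
opening: 0.144
grip_force: 30.0
```

Request:
step_arm(increments=[{"slide":[0,0,0],"roll":0.1},{"slide":[0,0,0],"roll":0.2},{"slide":[0,0,0],"roll":0.3},{"slide":[0,0,0],"roll":0.4},{"slide":[0,0,0],"roll":0.5}])

```text
t: 24.08
eef_pos: [608.5, -22.0, 224.7]
tcp_rot: [3.136, -0.005, 0.942]
ft_force: [16.5, 2.6, -5.2]
opening: 0.144
grip_force: 30.0
```

Request:
step_arm(increments=[{"slide":[0,0,0],"roll":0.1},{"slide":[0,0,0],"roll":0.19},{"slide":[0,0,0],"roll":0.26},{"slide":[0,0,0],"roll":0.3},{"slide":[0,0,0],"roll":0.317}])

```text
t: 24.7
eef_pos: [608.7, -22.3, 224.7]
tcp_rot: [3.137, -0.006, 0.627]
ft_force: [17.5, 1.1, -5.4]
opening: 0.143
grip_force: 30.0
```

Request:
step_arm(increments=[{"slide":[0,0,0],"roll":0},{"slide":[0,0,0],"roll":0},{"slide":[0,0,0],"roll":0},{"slide":[0,0,-0.04],"roll":0},{"slide":[0,0,-0.08],"roll":0}], fingers=0.45)

```text
t: 25.32
eef_pos: [605.1, -22.4, 305.1]
tcp_rot: [-3.141, 0.001, 0.628]
ft_force: [0.3, -0.2, -0.6]
opening: 0.45
grip_force: 0.0
```

Run:
```python
from h import *
c=cam('top'); pails(c)
for n in('side','top'):
  if n=='side': c=cam('side')
  else: c=cam('top')
  for t in('hook','hung'):
   for m in mark_of(n,t)[:6]:
    p=at_z(c,m['uv'],134 if t=='hook' else 92); d=p[:2]-[605.4,-22.1]
    print(n,t,round(m['confidence'],2),p.round(0),'r',np.hypot(*d).round(0),'ang',(np.degrees(np.arctan2(d[1],d[0]))%360).round(1))
go(491,-322.5,170,-0.559)
```

```text
post [ 490.6 -322.6] mean [ 490.7 -322.4  132.6] cup [ 491.  -321.9] bail dir 57.7 yaw -32.3 n 26 w [ 1.6 17.6]
side hook 0.87 [677.  29. 134.] r 88.0 ang 35.8
side hook 0.86 [ 577. -133.  134.] r 114.0 ang 255.6
side hook 0.8 [679. -67. 134.] r 86.0 ang 328.4
side hook 0.63 [518. -22. 134.] r 87.0 ang 179.9
side hook 0.61 [578.  62. 134.] r 88.0 ang 108.1
side hung 0.76 [680.  13.  92.] r 82.0 ang 25.0
side hung 0.41 [ 582. -115.   92.] r 95.0 ang 256.0
slide [-0.2686, 0.176, 0.1331] roll 1.187 | at [605.  -22.3 303.1] [-3.14e+00  1.00e-03  6.28e-01] j6 0.8
```

Request:
step_arm(increments=[{"slide":[-0.045,0.03,0],"roll":0.17},{"slide":[-0.09,0.059,0],"roll":0.35},{"slide":[-0.135,0.089,0],"roll":0.53},{"slide":[-0.18,0.118,0.02],"roll":0.7},{"slide":[-0.225,0.147,0.05],"roll":0.88}])

```text
t: 26.3
eef_pos: [508.9, -275.0, 253.4]
tcp_rot: [3.142, -0.0, -0.258]
ft_force: [1.2, -0.4, -0.9]
opening: 0.449
grip_force: 0.0
```

```bash
python3 -c "
from h import *
go(491,-322.4,168,-0.56)"
```

```text
slide [-0.0052, 0.0504, 0.0854] roll 0.302 | at [ 508.9 -275.   253.4] [ 3.142 -0.    -0.258] j6 1.22
```

Request:
step_arm(increments=[{"slide":[-0.005,0.05,0.02],"roll":0.15},{"slide":[-0.005,0.05,0.06],"roll":0.302},{"slide":[-0.005,0.05,0.085],"roll":0.302},{"slide":[-0.005,0.05,0.085],"roll":0.302},{"slide":[-0.005,0.05,0.085],"roll":0.302}])

```text
t: 26.92
eef_pos: [492.7, -320.7, 169.9]
tcp_rot: [-3.142, -0.001, -0.554]
ft_force: [0.5, -0.4, -0.0]
opening: 0.456
grip_force: 0.0
```

```bash
python3 -c "
from h import *
go(491,-322.4,99,-0.56)
c=cam('side')
for t in ('pail','hung'):
  for m in mark_of('side',t)[:4]: print(t,m['confidence'],at_z(c,m['uv'],45).round(0))"
```

```text
slide [-0.0005, 0.0023, 0.0709] roll 0.006 | at [ 492.7 -320.7  169.9] [-3.142e+00 -1.000e-03 -5.540e-01] j6 1.44
pail 0.74 [ 487. -326.   45.]
pail 0.6 [566. -27.  45.]
hung 0.85 [671. -38.  45.]
hung 0.46 [ 580. -201.   45.]
hung 0.16 [391. -26.  45.]
```

Pail B is still in place. I grasp it.

Request:
step_arm(increments=[{"slide":[0,0.001,0.03],"roll":0.006},{"slide":[0,0.001,0.055],"roll":0.006},{"slide":[0,0.001,0.0705],"roll":0.006},{"slide":[0,0.001,0.0705],"roll":0.006}])

```text
t: 27.58
eef_pos: [491.7, -321.3, 98.4]
tcp_rot: [-3.141, 0.001, -0.56]
ft_force: [-0.2, 0.8, 0.4]
opening: 0.451
grip_force: 0.0
```

Request:
step_arm(increments=[{"slide":[0,0,0],"roll":0},{"slide":[0,0,0],"roll":0},{"slide":[0,0,0],"roll":0},{"slide":[0,0,0],"roll":0}], fingers=0)

```text
t: 28.08
eef_pos: [491.9, -321.6, 99.0]
tcp_rot: [3.142, -0.0, -0.56]
ft_force: [-0.5, -0.1, 1.5]
opening: 0.147
grip_force: 30.0
```

Request:
step_arm(increments=[{"slide":[0,0,-0.02],"roll":0},{"slide":[0,0,-0.05],"roll":0},{"slide":[0,0,-0.068],"roll":0},{"slide":[0,0,-0.07],"roll":0}])

```text
t: 28.58
eef_pos: [492.1, -321.7, 169.7]
tcp_rot: [3.141, -0.002, -0.56]
ft_force: [0.3, -0.2, -1.3]
opening: 0.141
grip_force: 29.9
```

```bash
python3 -c "
from h import *
print(state()['grip_force'],state()['opening'],state()['ft_force'])
go(455,-22.0,168,0.0)"
```

```text
29.942883253097534 0.14061355325153369 [ 0.29703922 -0.18826413 -1.28064759]
slide [-0.1907, -0.2342, 0.0017] roll -0.56 | at [ 492.1 -321.7  169.7] [ 3.141e+00 -2.000e-03 -5.600e-01] j6 1.44
```

Request:
step_arm(increments=[{"slide":[-0.03,-0.035,0],"roll":-0.08},{"slide":[-0.065,-0.08,0],"roll":-0.2},{"slide":[-0.1,-0.125,0],"roll":-0.32},{"slide":[-0.135,-0.167,0],"roll":-0.44},{"slide":[-0.17,-0.21,0.001],"roll":-0.56}])

```text
t: 29.2
eef_pos: [458.6, -51.6, 167.0]
tcp_rot: [-3.141, 0.001, 0.003]
ft_force: [0.8, -0.4, -2.4]
opening: 0.142
grip_force: 29.9
```

Request:
step_arm(increments=[{"slide":[0,0,0],"roll":0},{"slide":[0,0,0],"roll":0}])

```text
t: 29.45
eef_pos: [459.5, -53.4, 167.3]
tcp_rot: [-3.142, 0.0, -0.0]
ft_force: [0.3, 0.0, -0.5]
opening: 0.141
grip_force: 30.0
```

```bash
python3 -c "
from h import *
print(state()['grip_force'],state()['opening'],state()['ft_force'])
go(480,-22.0,168.5,0.0)"
```

```text
29.999469816684723 0.14077952626953624 [ 0.26297579  0.04463058 -0.45378495]
slide [0.0205, -0.0314, -0.0012] roll -0.0 | at [459.5 -53.4 167.3] [-3.142  0.    -0.   ] j6 1.31
```

Request:
step_arm(increments=[{"slide":[0,-0.016,-0.001],"roll":0},{"slide":[0.004,-0.0314,-0.0015],"roll":0},{"slide":[0.0205,-0.0314,-0.0015],"roll":0},{"slide":[0.0205,-0.0314,-0.0015],"roll":0},{"slide":[0.0205,-0.0314,-0.0015],"roll":0}])

```text
t: 30.08
eef_pos: [479.8, -22.0, 169.0]
tcp_rot: [-3.141, 0.001, -0.0]
ft_force: [0.2, 0.2, -2.7]
opening: 0.146
grip_force: 30.0
```

Run:
```python
from h import *
print(state()['grip_force'],state()['opening'],state()['ft_force'])
go(515,-22.0,168.5,0.0)
c=cam('side');im=c['color'][:,:,::-1]
cv2.imwrite('pics/s7.png',cv2.resize(im[130:240,200:340],None,fx=5,fy=5,interpolation=cv2.INTER_CUBIC))
```

```text
29.999549388885498 0.14551421737441972 [ 0.18103887  0.24588278 -2.65014659]
slide [0.0352, -0.0, 0.0005] roll -0.0 | at [479.8 -22.  169. ] [-3.141e+00  1.000e-03 -0.000e+00] j6 1.39
```

View pics/s7.png

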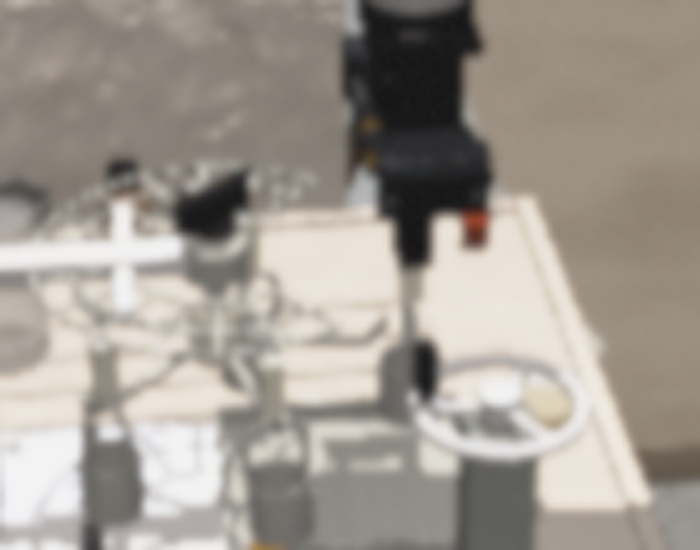

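Pail B is held in front of the empty hook, whose tip is at crop (382,325). I go in and lower.

Request:
step_arm(increments=[{"slide":[0.012,0,0],"roll":0},{"slide":[0.024,0,0],"roll":0},{"slide":[0.035,0,0],"roll":0},{"slide":[0.035,0,0],"roll":0}])

```text
t: 30.62
eef_pos: [515.6, -21.9, 169.0]
tcp_rot: [-3.141, 0.0, -0.0]
ft_force: [0.5, 0.5, -1.8]
opening: 0.145
grip_force: 30.0
```

Request:
step_arm(increments=[{"slide":[0,0,0.008],"roll":0},{"slide":[0,0,0.015],"roll":0},{"slide":[0,0,0.02],"roll":0},{"slide":[0,0,0.0225],"roll":0},{"slide":[0,0,0.0225],"roll":0}])

```text
t: 31.25
eef_pos: [514.8, -21.9, 146.7]
tcp_rot: [-3.142, 0.0, -0.0]
ft_force: [-0.1, 0.3, -0.7]
opening: 0.145
grip_force: 30.0
```

Run:
```python
from h import *
print(state()['grip_force'],state()['opening'],state()['ft_force'])
go(515,-22.0,146,0.0)
c=cam('side')
for t in ('pail','hung'):
  for m in mark_of('side',t)[:5]: print(t,round(m['confidence'],2),at_z(c,m['uv'],92).round(0))
```

```text
29.999990165233612 0.14490622372047227 [-0.09807573  0.25395012 -0.69974543]
slide [0.0002, 0.0001, 0.0007] roll -0.0 | at [514.8 -21.9 146.7] [-3.142  0.    -0.   ] j6 1.4
pail 0.67 [569.  55.  92.]
pail 0.67 [747. -90.  92.]
pail 0.61 [519. -33.  92.]
pail 0.29 [500. -91.  92.]
hung 0.88 [673.  15.  92.]
hung 0.39 [ 575. -121.   92.]
```

Request:
step_arm(increments=[{"slide":[0,0,0.001],"roll":0},{"slide":[0,0,0.001],"roll":0}])

```text
t: 31.65
eef_pos: [515.2, -21.9, 146.3]
tcp_rot: [3.142, -0.001, -0.0]
ft_force: [-1.4, 0.6, 5.3]
opening: 0.144
grip_force: 30.0
```

Request:
step_arm(increments=[{"slide":[0,0,0],"roll":0},{"slide":[0,0,0],"roll":0},{"slide":[0,0,0],"roll":0},{"slide":[0,0,0],"roll":0}], fingers=0.4)

```text
t: 32.15
eef_pos: [514.9, -21.9, 145.7]
tcp_rot: [-3.142, 0.0, -0.0]
ft_force: [0.9, -0.0, -0.0]
opening: 0.4
grip_force: 0.0
```

Request:
step_arm(increments=[{"slide":[0,0,-0.03],"roll":0},{"slide":[0,0,-0.08],"roll":0},{"slide":[0,0,-0.12],"roll":0},{"slide":[0,0,-0.12],"roll":0}])

```text
t: 32.65
eef_pos: [515.9, -22.0, 268.3]
tcp_rot: [3.141, -0.005, -0.0]
ft_force: [0.1, -0.1, -1.6]
opening: 0.398
grip_force: 0.0
```

Run:
```python
from h import *
c=cam('side');im=c['color'][:,:,::-1]
a=cv2.resize(im[130:240,200:340],None,fx=5,fy=5,interpolation=cv2.INTER_CUBIC)
cv2.imwrite('pics/s8.png',a)
for t in ('pail','hung'):
  for m in mark_of('side',t)[:6]:
    p=at_z(c,m['uv'],92); d=p[:2]-[607,-22.1]
    print(t,round(m['confidence'],2),p.round(0),'r',np.hypot(*d).round(0),'ang',(np.degrees(np.arctan2(d[1],d[0]))%360).round(1))
c=cam('top');P=cloud(c)
go(491,119,260,2.806)
print(mark_of('top','pail'))
```

```text
pail 0.75 [522. -26.  92.] r 85.0 ang 182.6
pail 0.75 [572.  51.  92.] r 81.0 ang 115.7
pail 0.33 [ 581. -104.   92.] r 86.0 ang 252.5
hung 0.63 [685.  13.  92.] r 85.0 ang 24.5
hung 0.61 [746. -87.  92.] r 153.0 ang 335.1
hung 0.6 [ 585. -114.   92.] r 95.0 ang 256.9
slide [-0.0234, -0.1408, 0.0045] roll -2.806 | at [514.4 -21.8 264.5] [-3.141e+00  2.000e-03 -0.000e+00] j6 1.4
[]
```

View pics/s8.png

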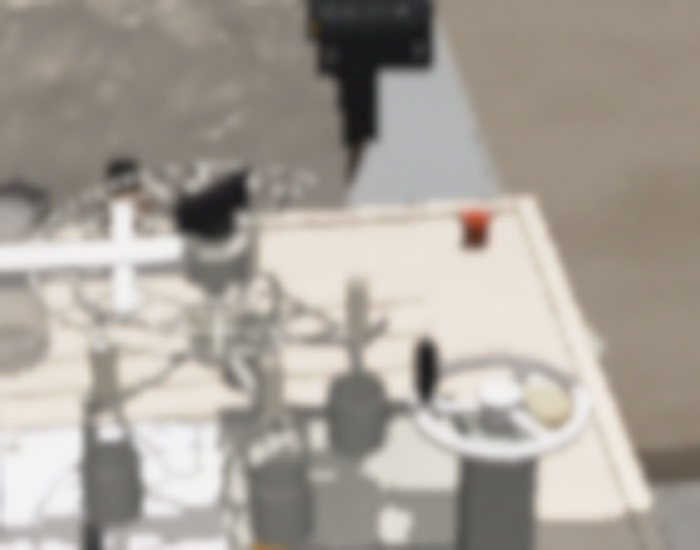

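Both pails hang: the new one at crop (357,410), pail A at (275,490). I check the original pail on the far side and locate the crank.

Run:
```python
from h import *
c=cam('top');P=cloud(c)
for n,q in {'252':(579,-110),'180':(515,-22),'108':(578,66),'36':(682,32)}.items():
    Q=P[box(P,q[0]-25,q[0]+25,q[1]-25,q[1]+25,80,188)];print(n,len(Q),Q.mean(0).round(0) if len(Q) else '',Q[:,2].max().round(0) if len(Q) else '')
Q=P[box(P,380,520,50,190,200,232)];print('crank',len(Q),Q.mean(0).round(1) if len(Q) else '')
print('t',mark_of('top','crank')[:2],[at_z(c,m['uv'],199).round(1) for m in mark_of('top','crank')[:2]])
s=cam('side');P=cloud(s);m=mark_of('side','crank')[:2];print([(x['confidence'],at_z(s,x['uv'],199).round(1)) for x in m])
Q=P[box(P,440,520,70,170,180,225)];k=s['color'][box(P,440,520,70,170,180,225)].mean(1)<60;print('side crank',k.sum(),Q[k].mean(0).round(1))
```

```text
252 0  
180 0  
108 0  
36 0  
crank 31 [490.1 115.6 215. ]
t [{'uv': [213.7, 222.9], 'confidence': 0.67}] [array([495.3, 122.7, 199. ])]
[(0.71, array([492.4, 126. , 199. ]))]
side crank 21 [493.  123.6 202.4]
```

```bash
python3 -c "
from h import *
go(491,118.5,250,0)"
```

```text
slide [-0.0239, -0.1404, 0.0152] roll -0.0 | at [514.8 -21.9 265.2] [-3.141e+00  1.000e-03 -0.000e+00] j6 1.4
```

Request:
step_arm(increments=[{"slide":[-0.005,-0.04,0],"roll":0},{"slide":[-0.015,-0.09,0],"roll":0},{"slide":[-0.0235,-0.14,0],"roll":0},{"slide":[-0.0235,-0.14,0.0],"roll":0},{"slide":[-0.0235,-0.14,0.015],"roll":0}], fingers=0.45)

```text
t: 33.78
eef_pos: [491.9, 118.0, 250.7]
tcp_rot: [-3.142, -0.002, 0.0]
ft_force: [1.2, -0.1, -1.3]
opening: 0.45
grip_force: 0.0
```

Run:
```python
from h import *
go(491,118.5,189,0)
c=cam('top');P=cloud(c)
for n,q in {'252':(579,-110),'180':(515,-22),'108':(578,66),'36':(682,32)}.items():
    Q=P[box(P,q[0]-25,q[0]+25,q[1]-25,q[1]+25,80,188)];print(n,len(Q),Q.mean(0).round(0) if len(Q) else '',Q[:,2].max().round(0) if len(Q) else '')
im=c['color'][:,:,::-1]
cv2.imwrite('pics/t5.png',cv2.resize(im[140:285,190:385],None,fx=4.1,fy=4.1,interpolation=cv2.INTER_CUBIC))
```

```text
slide [-0.0009, -0.0005, 0.0617] roll 0.0 | at [491.9 118.  250.7] [-3.142e+00 -2.000e-03  0.000e+00] j6 1.68
252 87 [ 574. -107.  131.] 183.0
180 105 [514. -22. 137.] 184.0
108 51 [580.  63. 147.] 183.0
36 52 [674.  34. 124.] 184.0
```

View pics/t5.png

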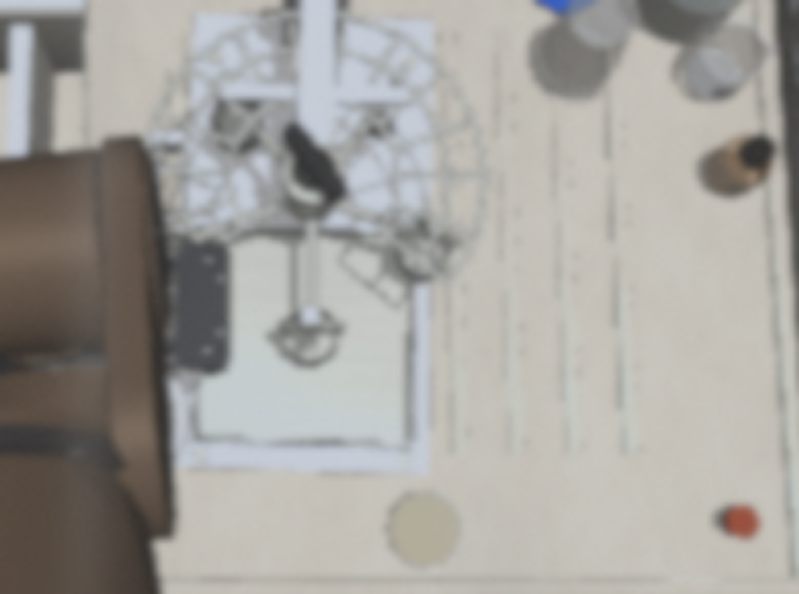

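All four pails hang, with post tops near 183 mm; the front one is at crop (308,335) and the far one at (425,250). The board is clear of pails. I wind the tray in.

Request:
step_arm(increments=[{"slide":[-0.001,0,0.03],"roll":0},{"slide":[-0.001,0,0.055],"roll":0},{"slide":[-0.001,0,0.062],"roll":0},{"slide":[-0.001,0,0.062],"roll":0}])

```text
t: 34.33
eef_pos: [490.6, 117.5, 188.6]
tcp_rot: [3.142, 0.001, -0.001]
ft_force: [-1.4, 0.1, 0.6]
opening: 0.45
grip_force: 0.0
```

Request:
step_arm(increments=[{"slide":[0,0,0],"roll":0},{"slide":[0,0,0],"roll":0},{"slide":[0,0,0],"roll":0},{"slide":[0,0,0],"roll":0}], fingers=0)

```text
t: 34.83
eef_pos: [490.6, 116.7, 189.2]
tcp_rot: [3.139, -0.001, 0.001]
ft_force: [-0.1, -11.3, 3.0]
opening: 0.146
grip_force: 30.0
```

Request:
step_arm(increments=[{"slide":[-0.0034,0.0172,0],"roll":0},{"slide":[-0.0132,0.0318,0],"roll":0},{"slide":[-0.0278,0.0416,0],"roll":0},{"slide":[-0.045,0.045,0],"roll":0}])

```text
t: 35.33
eef_pos: [444.8, 72.2, 189.1]
tcp_rot: [-3.141, -0.001, -0.001]
ft_force: [2.8, 9.1, 4.3]
opening: 0.142
grip_force: 30.0
```

Request:
step_arm(increments=[{"slide":[-0.0172,-0.0034,0],"roll":0},{"slide":[-0.0318,-0.0132,0],"roll":0},{"slide":[-0.0416,-0.0278,0],"roll":0},{"slide":[-0.045,-0.045,0],"roll":0}])

```text
t: 35.83
eef_pos: [400.0, 118.3, 189.1]
tcp_rot: [3.141, -0.002, -0.0]
ft_force: [9.9, -3.3, 0.3]
opening: 0.144
grip_force: 30.0
```

Request:
step_arm(increments=[{"slide":[0.0034,-0.0172,0],"roll":0},{"slide":[0.0132,-0.0318,0],"roll":0},{"slide":[0.0278,-0.0416,0],"roll":0},{"slide":[0.045,-0.045,0],"roll":0}])

```text
t: 36.33
eef_pos: [444.7, 163.1, 188.9]
tcp_rot: [3.14, 0.001, 0.001]
ft_force: [-2.9, -10.2, 10.0]
opening: 0.145
grip_force: 30.0
```

Request:
step_arm(increments=[{"slide":[0.0172,0.0034,0],"roll":0},{"slide":[0.0318,0.0132,0],"roll":0},{"slide":[0.0416,0.0278,0],"roll":0},{"slide":[0.045,0.045,0],"roll":0}])

```text
t: 36.83
eef_pos: [490.7, 118.3, 189.0]
tcp_rot: [-3.141, -0.001, 0.0]
ft_force: [-1.6, 3.0, 7.4]
opening: 0.144
grip_force: 30.0
```

Run:
```python
from h import *
s=state();print(s['eef_pos'].round(1),s['ft_force'].round(1),s['opening'],s['grip_force'])
c=cam('top');P=cloud(c)
for u in(275,284):
    print([(P[v,u,0].round(0),P[v,u,2].round(0)) for v in range(210,260) if 18<P[v,u,2]<45])
```

```text
[490.7 118.3 189. ] [-1.6  3.   7.4] 0.14377602812957035 30.002647801302373
[(np.float64(477.0), np.float64(29.0))]
[(np.float64(477.0), np.float64(34.0)), (np.float64(475.0), np.float64(22.0))]
```

Request:
step_arm(increments=[{"slide":[-0.0034,0.0172,0],"roll":0},{"slide":[-0.0132,0.0318,0],"roll":0},{"slide":[-0.0278,0.0416,0],"roll":0},{"slide":[-0.045,0.045,0],"roll":0}])

```text
t: 37.38
eef_pos: [445.2, 72.4, 189.0]
tcp_rot: [3.141, -0.001, -0.0]
ft_force: [2.3, 4.0, 5.2]
opening: 0.145
grip_force: 30.0
```

Request:
step_arm(increments=[{"slide":[-0.0172,-0.0034,0],"roll":0},{"slide":[-0.0318,-0.0132,0],"roll":0},{"slide":[-0.0416,-0.0278,0],"roll":0},{"slide":[-0.045,-0.045,0],"roll":0}])

```text
t: 37.88
eef_pos: [400.0, 118.3, 189.1]
tcp_rot: [3.141, -0.001, -0.0]
ft_force: [10.7, -3.2, 0.0]
opening: 0.143
grip_force: 30.0
```

Request:
step_arm(increments=[{"slide":[0.0034,-0.0172,0],"roll":0},{"slide":[0.0132,-0.0318,0],"roll":0},{"slide":[0.0278,-0.0416,0],"roll":0},{"slide":[0.045,-0.045,0],"roll":0}])

```text
t: 38.38
eef_pos: [444.7, 163.1, 188.9]
tcp_rot: [3.14, 0.002, 0.001]
ft_force: [-2.6, -10.5, 10.3]
opening: 0.142
grip_force: 30.0
```

Request:
step_arm(increments=[{"slide":[0.0172,0.0034,0],"roll":0},{"slide":[0.0318,0.0132,0],"roll":0}])

```text
t: 38.62
eef_pos: [476.8, 150.3, 189.0]
tcp_rot: [-3.141, 0.001, 0.0]
ft_force: [-4.6, -1.7, 9.5]
opening: 0.144
grip_force: 30.0
```

Request:
step_arm(increments=[{"slide":[0.0098,0.0146,0],"roll":0}])

```text
t: 38.75
eef_pos: [487.0, 135.7, 189.0]
tcp_rot: [-3.141, 0.0, 0.0]
ft_force: [-3.3, 1.5, 8.9]
opening: 0.147
grip_force: 30.0
```

Request:
step_arm(increments=[{"slide":[0.0025,0.008,0],"roll":0}])

```text
t: 38.88
eef_pos: [489.5, 127.2, 189.0]
tcp_rot: [-3.141, -0.0, -0.0]
ft_force: [-0.1, 2.5, 8.7]
opening: 0.148
grip_force: 30.0
```

Request:
step_arm(increments=[{"slide":[0.001,0.006,0],"roll":0}])

```text
t: 39.0
eef_pos: [490.4, 121.3, 189.1]
tcp_rot: [-3.141, -0.0, -0.001]
ft_force: [0.5, 1.9, 7.4]
opening: 0.143
grip_force: 30.0
```

Request:
step_arm(increments=[{"slide":[0.0003,0.003,0],"roll":0}])

```text
t: 39.12
eef_pos: [490.5, 118.4, 189.0]
tcp_rot: [-3.141, -0.0, -0.0]
ft_force: [-0.3, 1.2, 7.1]
opening: 0.141
grip_force: 30.0
```

Request:
step_arm(increments=[{"slide":[0,0.003,0],"roll":0}])

```text
t: 39.25
eef_pos: [490.5, 115.6, 189.1]
tcp_rot: [-3.141, -0.0, -0.0]
ft_force: [0.3, 8.9, 6.0]
opening: 0.142
grip_force: 30.0
```

Request:
step_arm(increments=[{"slide":[-0.0005,0.002,0],"roll":0},{"slide":[-0.0005,0.002,0],"roll":0}])

```text
t: 39.5
eef_pos: [490.4, 115.4, 189.1]
tcp_rot: [-3.138, -0.001, -0.001]
ft_force: [3.3, 14.6, 4.8]
opening: 0.142
grip_force: 30.0
```

Run:
```python
from h import *
s=state();print(s['eef_pos'].round(1),s['ft_force'].round(1),s['opening'],s['grip_force'])
c=cam('top');P=cloud(c)
for u in(275,284):
    print([(P[v,u,0].round(0),P[v,u,2].round(0)) for v in range(205,260) if 18<P[v,u,2]<45])
```

```text
[490.4 115.4 189.1] [ 3.3 14.6  4.8] 0.14206089723317097 30.02223434887128
[(np.float64(518.0), np.float64(31.0)), (np.float64(516.0), np.float64(25.0))]
[(np.float64(515.0), np.float64(33.0))]
```

The tray is against its stops: its front is at 516, which is 80 mm in, and the force rose. I release and withdraw.

Request:
step_arm(increments=[{"slide":[0,-0.001,0],"roll":0},{"slide":[0,-0.001,0],"roll":0},{"slide":[0,-0.001,0],"roll":0},{"slide":[0,-0.001,0],"roll":0}], fingers=0.45)

```text
t: 40.05
eef_pos: [490.1, 114.2, 188.5]
tcp_rot: [3.142, 0.001, -0.0]
ft_force: [-0.7, 0.1, 0.2]
opening: 0.445
grip_force: 0.0
```

Request:
step_arm(increments=[{"slide":[0,0,-0.03],"roll":0},{"slide":[0,0,-0.08],"roll":0},{"slide":[0,-0.04,-0.1],"roll":0},{"slide":[0,-0.08,-0.1],"roll":0},{"slide":[0,-0.08,-0.1],"roll":0}])

```text
t: 40.67
eef_pos: [490.0, 196.0, 288.7]
tcp_rot: [-3.141, 0.0, 0.002]
ft_force: [0.1, -0.4, 0.8]
opening: 0.45
grip_force: 0.0
```

Run:
```python
from h import *
s=state();print(s['eef_pos'].round(1),s['ft_force'].round(1),s['opening'])
c=cam('top');P=cloud(c)
for n,q in {'252':(579,-110),'180':(515,-22),'108':(578,66),'36':(682,32)}.items():
    Q=P[box(P,q[0]-25,q[0]+25,q[1]-25,q[1]+25,80,188)];print(n,len(Q),Q.mean(0).round(0) if len(Q) else '',Q[:,2].max().round(0) if len(Q) else '')
print([(P[v,284,0].round(0),P[v,284,2].round(0)) for v in range(205,260) if 18<P[v,284,2]<45])
s=cam('side')
m=mark_of('side','crank')[:1];print([at_z(s,x['uv'],199).round(0) for x in m])
for t in('petri','stopper','amber','salt_jar','dropper_bottle','tumbler'):
    print(t,[at_z(c,m['uv'],30).round(0) for m in mark_of('top',t)[:1]])
```

```text
[490.  196.  288.7] [ 0.1 -0.4  0.8] 0.44974849574343423
252 88 [ 575. -107.  132.] 182.0
180 106 [513. -22. 136.] 185.0
108 84 [574.  64. 135.] 185.0
36 53 [674.  34. 123.] 181.0
[(np.float64(515.0), np.float64(32.0))]
[array([496., 123., 199.])]
petri [array([ 364., -112.,   30.])]
stopper [array([374., 204.,  30.])]
amber [array([ 654., -348.,   30.])]
salt_jar [array([375., 197.,  30.])]
dropper_bottle []
tumbler [array([ 735., -230.,   30.])]
```

```bash
python3 -c "
from h import *
print(env.job_done())"
```

```text
the job is handed in; nothing more can be done
None
```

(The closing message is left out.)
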